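# Bench tools from the working rest to the storage rest in order

### The job

Move the four coloured-handled hand tools from the pale wooden rest to the dark wooden rest, one per slot, keeping their order as counted from the brass knob: the tool nearest the pale rest's knob goes in the slot nearest the dark rest's knob, and so on to the far end. Lay each one squarely across both toothed bars, centred on them as it lay before with the handle towards the robot's side, and leave all four seated and still.

Things in the scene. Friction and masses are not known exactly. Their poses are not given: they have to be found in the camera images.
- tool_red: Loose hand tool, red handle, round steel point, 45 g. Own x runs along it from handle to tip. Handle: cylinder 20 mm in diameter, 100 mm long, from 85 mm behind the origin to 15 mm ahead; grip its middle, at own x = -35 mm. Ferrule and steel reach 87 mm ahead. Origin on the centre line, 41 mm above the bench when seated, handle to the robot's side. May be rolled about its x.
- tool_blue: Loose hand tool, blue handle, flat steel file, 45 g. Own x runs along it from handle to tip. Handle: cylinder 20 mm in diameter, 100 mm long, from 85 mm behind the origin to 15 mm ahead; grip its middle, at own x = -35 mm. Ferrule and steel reach 87 mm ahead. Origin on the centre line, 41 mm above the bench when seated, handle to the robot's side. May be rolled about its x.
- tool_yellow: Loose hand tool, yellow handle, dark steel rod, 45 g. Own x runs along it from handle to tip. Handle: cylinder 20 mm in diameter, 100 mm long, from 85 mm behind the origin to 15 mm ahead; grip its middle, at own x = -35 mm. Ferrule and steel reach 87 mm ahead. Origin on the centre line, 41 mm above the bench when seated, handle to the robot's side. May be rolled about its x.
- tool_green: Loose hand tool, green handle, square steel blade, 45 g. Own x runs along it from handle to tip. Handle: cylinder 20 mm in diameter, 100 mm long, from 85 mm behind the origin to 15 mm ahead; grip its middle, at own x = -35 mm. Ferrule and steel reach 87 mm ahead. Origin on the centre line, 41 mm above the bench when seated, handle to the robot's side. May be rolled about its x.
- beech_rest: Pale wood tool rest, full at the start. Fixed. Board 10 mm thick, 2 toothed bars along own y, 300 x 12 mm, at x = -36 and +36 mm. Teeth 57 mm high leave 45-degree V slots at y = -90, -30, 30, 90 mm. Seated tool: origin at x 35, slot y, z 41 mm, its x along the rest's. Origin: bench level, midway between bars and ends; x points away from robot. Brass knob at the +y end, front corner (x -75, y 132 mm).
- dark_rest: Dark wood tool rest, empty at the start. Fixed. Board 10 mm thick, 2 toothed bars along own y, 300 x 12 mm, at x = -36 and +36 mm. Teeth 57 mm high leave 45-degree V slots at y = -90, -30, 30, 90 mm. Seated tool: origin at x 35, slot y, z 41 mm, its x along the rest's. Origin: bench level, midway between bars and ends; x points away from robot. Brass knob at the -y end, front corner (x -75, y -132 mm).
- tab_red: Flat red colour tab, 26 x 34 x 3 mm, fixed on the pale rest's board in front of the slot where the red tool starts (at the rest's x = -75 mm and that slot's y); it stays there and records the order. Origin: centre of its underside, 10 mm above the bench; axes as the rest's.
- tab_blue: Flat blue colour tab, 26 x 34 x 3 mm, fixed on the pale rest's board in front of the slot where the blue tool starts (at the rest's x = -75 mm and that slot's y); it stays there and records the order. Origin: centre of its underside, 10 mm above the bench; axes as the rest's.
- tab_yellow: Flat yellow colour tab, 26 x 34 x 3 mm, fixed on the pale rest's board in front of the slot where the yellow tool starts (at the rest's x = -75 mm and that slot's y); it stays there and records the order. Origin: centre of its underside, 10 mm above the bench; axes as the rest's.
- tab_green: Flat green colour tab, 26 x 34 x 3 mm, fixed on the pale rest's board in front of the slot where the green tool starts (at the rest's x = -75 mm and that slot's y); it stays there and records the order. Origin: centre of its underside, 10 mm above the bench; axes as the rest's.
Mind the look-alikes: they are no part of the job. Several things have the shape of the tool_yellow; the one meant has the colours described above.

How it is judged:
By the outcome, as a careful person would: the job done as asked, in the order asked, and still so for the second after the job is handed in, with the robot touching nothing.
It also fails if it takes over 102 s, if anything falls off the work surface, if the arm or the gripper's body presses on something with over 40 N, if the wrist force passes 120 N, or if a joint passes its speed limit or range.

### The arm

A 6-joint arm with a two-finger parallel gripper is mounted at the origin on the work surface. World frame = base frame: x ahead of the robot, y to its left, z up, the work surface at z = 0. Lengths are in m, angles in rad, forces in N, time in s.
With the tool pointing down it reaches from about 0.25 to 0.8 m from the base axis. Payload 3.9 kg.
Tool frame: the origin (TCP) lies on the mounting face of the last link; the fingertips stand manip.tip_extent ahead of it and the grasp point (between the pads) lies 155 mm ahead of it (manip.tip_extent is the distance from the TCP to the fingertips, in m); z points along the fingers, y is the direction in which the jaws open and shut (so a half turn about z gives the same grasp; the last joint's range is limited). The gripper opens to 85 mm and grips with 20 to 120 N. Pads are 22 mm wide; open, the fingers measure 114 mm over their backs; the gripper's body (76 mm by 85 mm) begins 54 mm behind the grasp point. The pads swing forward as they close: fully open they stand 13 mm farther back than shut.
Start: joints at [1.189, 0.26, -0.138, 1.173, 0, 1.571], TCP at [0.196, 0.487, 0.405] pointing down, gripper open.
Joint ranges: [-2.78, 2.78], [-0.83, 1.72], [-1.28, 1.37], [-1.9, 2.12], [-1.57, 1.48], [-3.14, 3.14]. Speed limits (rad/s): [2.57, 2.57, 3.14, 3.14, 3.14, 3.14].

### API

Orientations are given as a rotation vector (axis times angle).
In Python, from cell import manip gives the robot as it stands.
- The arm moves only by the tool apply_moves, never from a script. Its argument "motion" is a list of rows, each a list of 2 entries, a list of its own where there are three numbers: the shift along the tool's x, y, z each as a share of 120 mm, from -1 to 1, then the turn, a rotation vector about the tool's x, y, z each as a share of 2 rad, from -1 to 1. A call has 1 to 5 rows; each row shifts and turns the commanded pose from where the row before left it, along the tool's axes as they then stand; what a row does not reach is not made up. A row lasts 1/10 s, in which the tool goes at most 50 mm and 8.59 degrees, less where a joint would pass 70% of its speed; a pose out of reach is approached as far as the arm can. A call with a number of a shift or a turn outside -1 to 1 is refused whole. A call with a gripper value outside its range is refused whole. "fingers" is the opening, from 0 (shut) to 1 (fully open), set as the call begins (left out, the last holds). The fingers move at their own pace and stop on an object; the grip force is fixed at half the most. Time passes only in rows, so rows that do not move let the fingers close. It gives the time, the measured TCP pose, the force and the opening at its end, in the units of the state.
- manip.get_obs(): the state, without advancing time (a new reading comes with each control period).
- manip.read_camera(name): name is "scene" or "top" or "wrist"; returns a dict with "pixels" (420x560x3 uint8, red, green, blue), "K" (3x3 intrinsics, pixels), "R" (3x3) and "t" (3): a world point X has camera coordinates R X + t; the wrist camera has in their place "hand_eye" (4x4, takes a point from camera to tool coordinates, whose origin is the TCP and whose axes are the flange's). Camera axes: x right, y down, z forward; pixel columns grow to the right and rows downward; lengths in m; the calibration is good to about 2 mm. A picture is of the moment at which its call begins: read the wrist's pose just before it. There is no depth.
- manip.sign_off(): hands the job in, once; it reports no verdict.
Trained networks look in a picture, given as the dict that the camera call returned (one of the last four; its "shot" number tells which), for a name from the list of things; names that differ only in an ending like _2 or _b are one class to them, and where a whole thing is asked for, a point or a joint stands for the part that bears it (a point fixed in the world has none). Each returns a list of dicts, best first, with "p" (0 to 1); they miss things now and then, are a little off and sometimes report something else, mostly with a low value. They report only what shows in the picture. A call takes as long as a camera call. They do not tell look-alikes from the thing itself.
- manip.masks_of(picture, query): "mask" (420x560 bool, what is visible of it) and "centre" ([column, row] in pixels, amid what is visible of it).
The state is a dict: "time_s": time; "qpos": joint angles; "qd": joint speeds; "tau": joint torques, N m; "eef_pos": TCP position; "orientation": TCP orientation; "force": force on the tool from outside, world axes, zero at the start; "ft_torque": the same for the moment, N m; "opening": finger opening in m.
Only numpy, scipy, OpenCV 4.12 (cv2) and the standard library are available. Lean on these libraries where they do the work, as an engineer would, in place of code of your own. Each camera call takes 0.05 s, during which the arm holds its last target.

## Working session

There is one attempt and no reset: what is moved stays moved. The work goes in short steps, Python scripts to look and compute and a tool call to move; the robot and the scene stay as the last step left them, time stands still between calls to the robot, and variables do not carry over. Pictures are saved under pics/ and viewed, and the job is handed in when it is done.

Besides the shell and the picture viewer there is one more tool, called after ">>>" as a command line: name --argument value ..., lists and objects as JSON in quotes. apply_moves: Moves the arm, as the interface text tells. Shift numbers are shares of 120 mm and turn numbers shares of 2 rad, none past 1 either way. Its arguments: {"type":"object","properties":{"motion":{"type":"array","items":{"type":"array"}},"fingers":{"type":"number"}},"required":["motion"]}

```bash
ls; mkdir -p pics; python3 - <<'E'
from cell import manip
import cv2
o=manip.get_obs(); print(o, manip.tip_extent)
for n in ("scene","top"):
    p=manip.read_camera(n); cv2.imwrite(f"pics/{n}0.png",p["pixels"][:,:,::-1]); print(n,p["K"],p["R"],p["t"])
E
```

```text
pics
{'time_s': 0.0, 'qpos': array([ 1.18903884e+00,  2.60629560e-01, -1.39403403e-01,  1.17269836e+00,
       -7.88090237e-06,  1.57082914e+00]), 'qd': array([-0.00022423, -0.00076966,  0.0003487 ,  0.00035106, -0.00034038,
        0.00156865]), 'tau': array([-2.18393652e-04, -4.05679250e+01,  2.53923368e+01,  1.88524299e-02,
       -2.61863022e-05, -1.01873846e-05]), 'eef_pos': array([0.1954556 , 0.48686854, 0.40388015]), 'orientation': array([-5.96010596e-01, -3.08417074e+00,  2.98629959e-03]), 'force': array([ 0.41687567, -0.51735952, -0.38826577]), 'ft_torque': array([-0.04834122,  0.04729898,  0.06841142]), 'opening': 0.08526625284162917} 0.1734
scene [[390.00119969   0.         279.37432507]
 [  0.         390.00119969 206.96098878]
 [  0.           0.           1.        ]] [[ 0.51936508  0.85443954 -0.01389185]
 [ 0.69788931 -0.43347654 -0.57013034]
 [-0.4931637   0.28641081 -0.8214368 ]] [-0.1847176  -0.26092915  1.24389562]
top [[383.11114718   0.         277.55739657]
 [  0.         383.11114718 213.07154278]
 [  0.           0.           1.        ]] [[-0.00789843 -0.99944538  0.03235053]
 [-0.99182615  0.00370985 -0.12754262]
 [ 0.12735187 -0.03309348 -0.99130536]] [-0.02374612  0.39459241  0.78537942]
```

View pics/scene0.png

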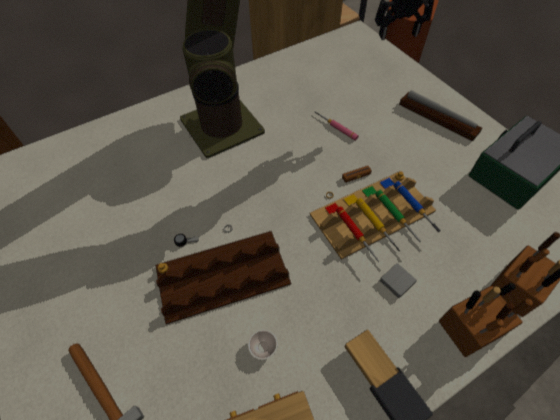

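View pics/top0.png

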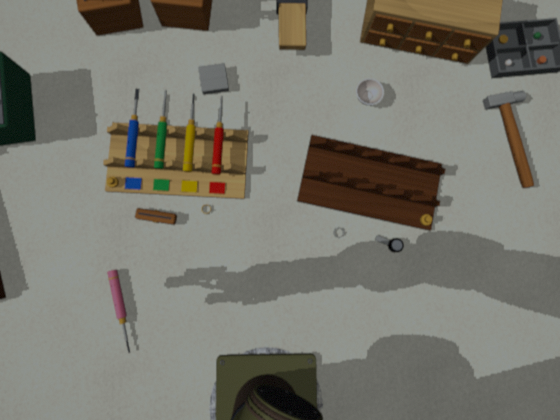

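```bash
python3 - <<'E'
import cv2
a=cv2.imread("pics/top0.png"); s=cv2.imread("pics/scene0.png")
cv2.imwrite("pics/c_pale.png",cv2.resize(a[80:210,95:260],None,fx=4.5,fy=4.5,interpolation=cv2.INTER_CUBIC))
cv2.imwrite("pics/c_dark.png",cv2.resize(a[125:240,290:450],None,fx=5,fy=5,interpolation=cv2.INTER_CUBIC))
cv2.imwrite("pics/s_dark.png",cv2.resize(s[225:325,145:300],None,fx=5,fy=5,interpolation=cv2.INTER_CUBIC))
E
```

```text
(no output)
```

View pics/c_pale.png

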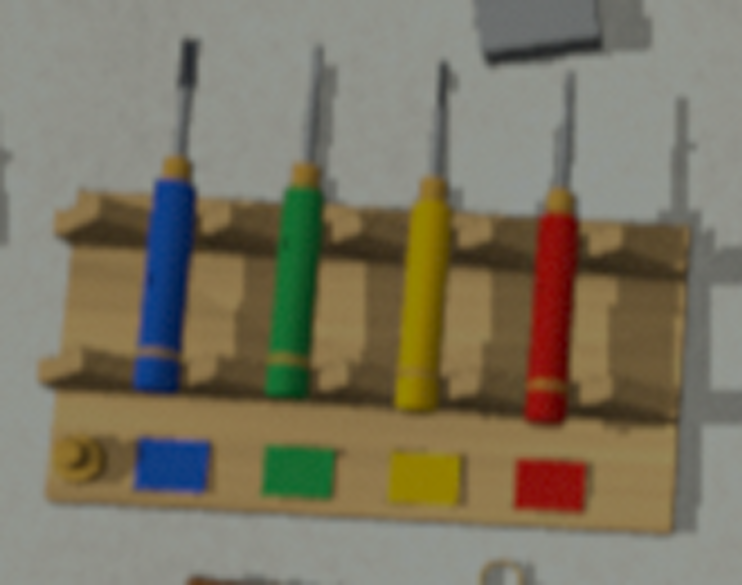

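View pics/c_dark.png

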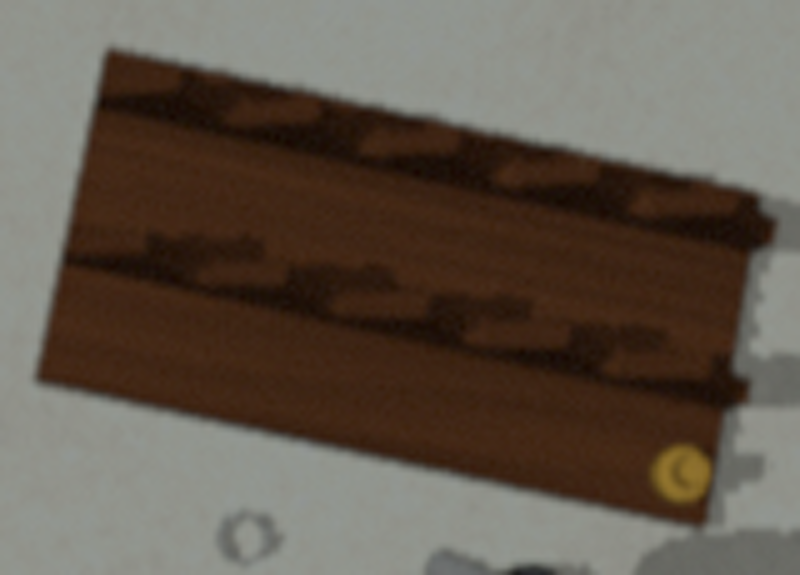

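View pics/s_dark.png

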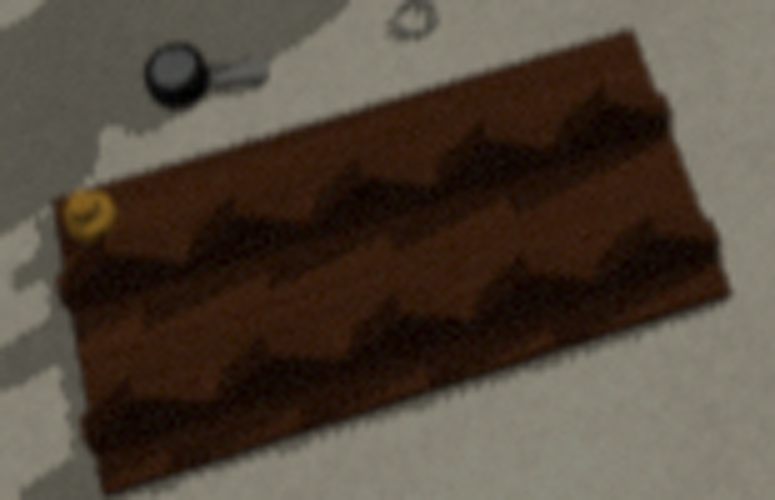

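```bash
cat > h.py <<'E'
import numpy as np
from scipy.spatial.transform import Rotation as Ro
from scipy.optimize import least_squares
def proj(p,X):
    c=np.atleast_2d(X)@p["R"].T+p["t"]; u=c@p["K"].T; return u[:,:2]/u[:,2:]
def unproj(p,uv,z):
    d=p["R"].T@np.linalg.inv(p["K"])@np.array([*uv,1.]); c=-p["R"].T@p["t"]
    return c+d*(z-c[2])/d[2]
def wristP(w,o):
    """world->cam for wrist"""
    T=np.eye(4);T[:3,:3]=Ro.from_rotvec(o["orientation"]).as_matrix();T[:3,3]=o["eef_pos"]
    M=np.linalg.inv(T@w["hand_eye"]); return dict(K=w["K"],R=M[:3,:3],t=M[:3,3])
def restpt(pose,X):
    x,y,a=pose; X=np.atleast_2d(X).astype(float); R=Ro.from_euler('z',a).as_matrix()
    return X@R.T+[x,y,0]
E
python3 - <<'E'
from cell import manip
from h import *
import pickle
P={n:manip.read_camera(n) for n in("scene","top")}
pickle.dump(P,open("P.pkl","wb"))
ys=dict(blue=90,green=30,yellow=-30,red=-90)
obs=[]
for n,p in P.items():
    for c,y in ys.items():
        r=manip.masks_of(p,"tab_"+c)
        if r:
            m=r[0]["mask"]; yy,xx=np.nonzero(m); ce=(xx.mean(),yy.mean()); X=unproj(p,ce,.013)
            print(n,c,round(r[0]["p"],2),m.sum(),np.round(ce,1),X.round(4)); obs.append((n,y,ce))
        r=manip.masks_of(p,"tool_"+c)
        for q in r[:2]: print("  tool",c,round(q["p"],2),np.round(q["centre"],1),q["mask"].sum())
    for k in("beech_rest","dark_rest"):
        for q in manip.masks_of(p,k)[:2]: print(k,q["p"],q["centre"],q["mask"].sum())
for sel in(["scene"],["top"],["scene","top"]):
    f=lambda v:np.concatenate([ (proj(P[n],restpt(v,[-.075,y/1000,.013]))[0]-ce) for n,y,ce in obs if n in sel])
    s=least_squares(f,[.45,.2,0]); print(sel,s.x, np.abs(s.fun).max())
E
```

```text
scene blue 0.48 92 [387.2 182.2] [0.4633 0.2863 0.013 ]
  tool blue 0.87 [411.1 198.3] 377
  tool blue 0.55 [390.9 209.3] 363
  tool green 0.71 [391.2 208. ] 342
  tool green 0.5 [373.5 214.3] 404
scene yellow 0.52 71 [350.3 198.9] [0.4553 0.1642 0.013 ]
  tool yellow 0.92 [371.5 216.5] 274
  tool red 0.63 [348.4 224.1] 302
beech_rest 0.95 [366.5, 216.7] 3793
dark_rest 0.83 [218.8, 274.1] 7605
dark_rest 0.72 [353.8, 227.3] 377
top blue 0.64 173 [132.1 183.6] [0.4609 0.2852 0.013 ]
  tool blue 0.66 [134.9 137.7] 615
top green 0.46 161 [160.5 184.6] [0.4588 0.2247 0.013 ]
  tool green 0.71 [163.  144.6] 514
top yellow 0.55 182 [188.8 186.5] [0.4544 0.1643 0.013 ]
  tool yellow 0.88 [189.1 145. ] 486
  tool yellow 0.66 [119.6 300.6] 676
top red 0.75 174 [216.5 187.8] [0.4516 0.1049 0.013 ]
  tool red 0.78 [218.2 147.2] 546
beech_rest 0.8 [175.5, 161.0] 7334
dark_rest 0.87 [371.3, 184.4] 9303
dark_rest 0.58 [160.8, 146.8] 447
['scene'] [ 0.5320354   0.18994246 -0.07047497] 0.29073592644897417
['top'] [ 0.53132404  0.19074949 -0.05368762] 0.3363679589847095
['scene', 'top'] [ 0.53157019  0.1905663  -0.05800806] 0.7434841305404802
```

```bash
python3 - <<'E'
from h import *
import pickle,cv2
P=pickle.load(open("P.pkl","rb"))
# knob-end y=-150
T=P["top"];S=P["scene"]
for uv in[(298,201),(431.4,229.4)]: print("top",unproj(T,uv,.01))
for uv in[(156,265),(271.4,231.4),(290.6,283),(165.5,321.5)]: print("sc",unproj(S,uv,.01))
for uv in[(312,135),(443.5,164)]: print("back top",unproj(T,uv,.057),unproj(T,uv,.01))
print("knob",unproj(T,(426.5,219.5),.02),unproj(S,(162.5,267.5),.02))
# knob pale reference: crop (78,460)/4.5+(95,80)
k=unproj(T,(95+78/4.5,80+460/4.5),.02);print("pale knob in rest",Ro.from_euler('z',.055).as_matrix()@(k-[.5315,.1906,0]))
for uv in[(95+48/4.5,80+498/4.5),(95+672/4.5,80+530/4.5)]:
  k=unproj(T,uv,.01);print("pale front corner in rest",Ro.from_euler('z',.055).as_matrix()@(k-[.5315,.1906,0]))
E
```

```text
top [ 0.42271294 -0.07117752  0.01      ]
top [ 0.35940439 -0.36103647  0.01      ]
sc [ 0.36331074 -0.35771285  0.01      ]
sc [ 0.42951098 -0.06875696  0.01      ]
sc [ 0.57593665 -0.10266286  0.01      ]
sc [ 0.50717856 -0.39050766  0.01      ]
back top [ 0.55509697 -0.09851731  0.057     ] [ 0.57115223 -0.10455841  0.01      ]
back top [ 0.49295021 -0.37426856  0.057     ] [ 0.50522509 -0.39708359  0.01      ]
knob [ 0.3800091  -0.34719981  0.02      ] [ 0.38401655 -0.3462186   0.02      ]
pale knob in rest [-0.07619949  0.12976958  0.02      ]
pale front corner in rest [-0.09342719  0.14608214  0.01      ]
pale front corner in rest [-0.09326371 -0.15087932  0.01      ]
```

```bash
cat >> h.py <<'E'
def ypose(o):
    R=Ro.from_rotvec(o["orientation"]).as_matrix(); return np.degrees(np.arctan2(R[1,1],R[0,1])),R
def rows(o,pos,yaw_deg,n=None,step=.048):
    """rows (shares) from current pose to pos with tool down and tool y at yaw_deg"""
    p=np.array(o["eef_pos"]);a,R=ypose(o)
    t=np.radians(yaw_deg); Rt=np.column_stack([[-np.sin(t)*-1*-1,np.cos(t),0],[0,0,0],[0,0,-1]])
    y=np.array([np.cos(t),np.sin(t),0]);z=np.array([0,0,-1.]);Rt=np.column_stack([np.cross(y,z),y,z])
    rv=Ro.from_matrix(R.T@Rt).as_rotvec(); d=np.array(pos)-p
    n=n or max(1,int(np.ceil(max(np.linalg.norm(d)/step,np.linalg.norm(rv)/.145))))
    out=[];Rc=R.copy();pc=p.copy()
    for i in range(n):
        s=np.round(Rc.T@((p+d*(i+1)/n-pc))/.12,3); w=np.round(rv/n/2,3)
        out.append([s.tolist(),w.tolist()]); pc=pc+Rc@s*.12; Rc=Rc@Ro.from_rotvec(w*2).as_matrix()
    for r in out: print(r)
    print("end",pc.round(4))
def tcp_for(pose,restx,resty,z):
    X=restpt(pose,[restx,resty,z])[0]; return X, 90+np.degrees(pose[2])
E
python3 - <<'E'
from cell import manip
from h import *
o=manip.get_obs(); print(ypose(o))
rows(o,[.50,.19,.40],86.85)
p=manip.read_camera("wrist");print(p["hand_eye"],p["K"])
E
```

```text
(np.float64(68.12535850830214), array([[-9.28001243e-01,  3.72577095e-01, -3.51035525e-05],
       [ 3.72577096e-01,  9.28001243e-01, -2.87794953e-05],
       [ 2.18535596e-05, -3.97861871e-05, -9.99999999e-01]]))
[[-0.364, -0.15, 0.004], [-0.0, -0.0, -0.018]]
[[-0.359, -0.164, 0.005], [-0.0, -0.0, -0.018]]
[[-0.352, -0.176, 0.004], [-0.0, -0.0, -0.018]]
[[-0.346, -0.189, 0.004], [-0.0, -0.0, -0.018]]
[[-0.338, -0.201, 0.005], [-0.0, -0.0, -0.018]]
[[-0.332, -0.213, 0.004], [-0.0, -0.0, -0.018]]
[[-0.323, -0.225, 0.004], [-0.0, -0.0, -0.018]]
[[-0.315, -0.236, 0.005], [-0.0, -0.0, -0.018]]
[[-0.307, -0.248, 0.004], [-0.0, -0.0, -0.018]]
end [0.5    0.1899 0.4   ]
[[ 1.23794586e-04 -9.52768120e-01 -3.03698691e-01  7.81628557e-02]
 [ 9.99998305e-01  6.75842439e-04 -1.71264075e-03 -8.46349097e-05]
 [ 1.83700197e-03 -3.03697964e-01  9.52766588e-01  2.92992151e-02]
 [ 0.00000000e+00  0.00000000e+00  0.00000000e+00  1.00000000e+00]] [[374.07743112   0.         279.39202776]
 [  0.         374.07743112 212.02843907]
 [  0.           0.           1.        ]]
```

>>> apply_moves --motion '[[[-0.364,-0.15,0],[0,0,-0.018]],[[-0.359,-0.164,0],[0,0,-0.018]],[[-0.352,-0.176,0],[0,0,-0.018]],[[-0.346,-0.189,0],[0,0,-0.018]],[[-0.338,-0.2,0],[0,0,-0.018]]]' --fingers 0.55

```text
time_s: 1.75
eef_pos: [0.3657, 0.3208, 0.4049]
orientation: [0.313, 3.126, 0.001]
force: [0.1, 0.5, -0.1]
opening: 0.0469
```

>>> apply_moves --motion '[[[-0.332,-0.213,0],[0,0,-0.018]],[[-0.323,-0.225,0],[0,0,-0.018]],[[-0.315,-0.236,0],[0,0,-0.018]],[[-0.307,-0.248,0],[0,0,-0.018]],[[0,0,0],[0,0,0]]]'

```text
time_s: 2.25
eef_pos: [0.5036, 0.1865, 0.4045]
orientation: [0.101, 3.137, -0.002]
force: [-0.2, 1.0, -0.1]
opening: 0.047
```

```bash
python3 - <<'E'
from cell import manip
from h import *
import cv2,pickle
o=manip.get_obs(); print(ypose(o)[0],o["eef_pos"],o["qd"].round(3),o["opening"],o["time_s"])
p=manip.read_camera("wrist");cv2.imwrite("pics/w1.png",p["pixels"][:,:,::-1]);pickle.dump((o,p),open("w1.pkl","wb"))
W=wristP(p,o)
ys=dict(blue=90,green=30,yellow=-30,red=-90);obs=[]
for c,y in ys.items():
    r=manip.masks_of(p,"tab_"+c)
    if r:
        yy,xx=np.nonzero(r[0]["mask"]);ce=(xx.mean(),yy.mean());print(c,r[0]["p"],np.round(ce,1),len(xx),unproj(W,ce,.013)); obs.append((y,ce))
    r=manip.masks_of(p,"tool_"+c)
    if r: print(" tool",np.round(r[0]["centre"],1),unproj(W,r[0]["centre"],.041))
rows(o,[.44,-.21,.40],77.4)
E
```

```text
86.3151099941162 [0.50360178 0.18654888 0.40451042] [ 0.074 -0.025 -0.042  0.027  0.066  0.07 ] 0.04702952483717349 2.25
blue 0.68 [380.7 125.5] 1022 [0.4619187  0.28424078 0.013     ]
 tool [378.5 218.8] [0.54520437 0.27655039 0.041     ]
green 0.72 [317.3 126.3] 984 [0.45880279 0.22433237 0.013     ]
 tool [319.9 224.4] [0.54732435 0.22127696 0.041     ]
yellow 0.82 [253.7 126.2] 946 [0.45487196 0.16426033 0.013     ]
 tool [254.1 218. ] [0.53700726 0.15958535 0.041     ]
 tool [190.5 212.1] [0.52741206 0.10049754 0.041     ]
[[0.035, -0.37, 0.004], [-0.0, 0.0, 0.009]]
[[0.029, -0.371, 0.005], [-0.0, 0.0, 0.009]]
[[0.022, -0.371, 0.004], [-0.0, 0.0, 0.009]]
[[0.015, -0.372, 0.005], [-0.0, 0.0, 0.009]]
[[0.008, -0.371, 0.004], [-0.0, 0.0, 0.009]]
[[0.002, -0.372, 0.005], [-0.0, 0.0, 0.009]]
[[-0.005, -0.372, 0.004], [-0.0, 0.0, 0.009]]
[[-0.012, -0.372, 0.005], [-0.0, 0.0, 0.009]]
[[-0.018, -0.371, 0.004], [-0.0, 0.0, 0.009]]
end [ 0.44 -0.21  0.4 ]
```

View pics/w1.png

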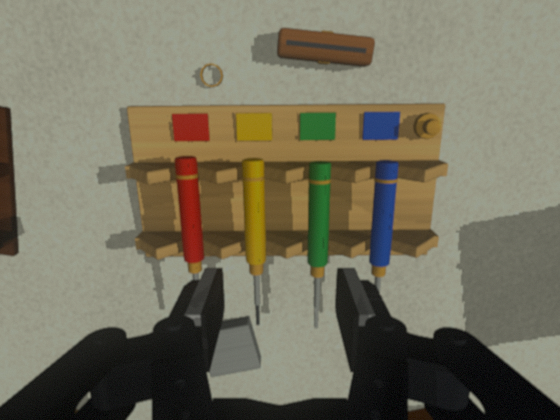

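```bash
python3 - <<'E'
from h import *
import pickle,cv2
o,p=pickle.load(open("w1.pkl","rb"));W=wristP(p,o)
P=pickle.load(open("P.pkl","rb"))
hsv=cv2.cvtColor(p["pixels"],cv2.COLOR_RGB2HSV)
hsvT=cv2.cvtColor(P["top"]["pixels"],cv2.COLOR_RGB2HSV)
hue=dict(blue=(105,130),green=(50,80),yellow=(22,32),red=(0,6))
pose=(.5315,.1906,-.056)
Ri=Ro.from_euler('z',.056).as_matrix()
for c,(a,b) in hue.items():
  for nm,H,C,area in(("w",hsv,W,300),("t",hsvT,P["top"],100)):
    m=cv2.inRange(H,(a,160,50),(b,255,255))
    if c=="red": m|=cv2.inRange(H,(174,160,50),(180,255,255))
    m=cv2.morphologyEx(m,cv2.MORPH_CLOSE,np.ones((7,3)))
    n,l,st,ce=cv2.connectedComponentsWithStats(m)
    for i in range(1,n):
        if st[i,4]<area: continue
        yy,xx=np.nonzero(l==i); pts=np.column_stack([xx,yy]).astype(np.float32)
        tall=st[i,3]>1.5*st[i,2]
        if tall:
            d,_,_,_=0,0,0,0
            v=cv2.fitLine(pts,cv2.DIST_L2,0,.01,.01).ravel(); u=v[:2];s=(pts-v[2:])@u
            e=[v[2:]+u*np.percentile(s,q) for q in(.5,99.5)]
            r=[Ri@(unproj(C,x,.043)-[pose[0],pose[1],0]) for x in e]
            print(nm,c,"ends rest mm",[np.round(1000*k[:2],1) for k in r])
        else: print(nm,c,"tab",np.round(1000*(Ri@(unproj(C,ce[i],.013)-[pose[0],pose[1],0])),1)[:2])
E
```

```text
w blue tab [-75.3  88.9]
w blue ends rest mm [array([54.5, 90.4]), array([-43.8,  93.6])]
t blue ends rest mm [array([-44.6,  89.8]), array([53. , 89.3])]
t blue tab [-73.9  89.2]
w green ends rest mm [array([54.4, 33.2]), array([-23.1,  33.2])]
t green ends rest mm [array([-43.6,  29.6]), array([52.3, 29.9])]
t green tab [-74.   29.3]
w yellow tab [-74.8 -30.6]
w yellow ends rest mm [array([-48.8, -30.1]), array([ 53.2, -30.2])]
t yellow ends rest mm [array([-48.5, -30.1]), array([ 55. , -29.9])]
t yellow tab [-74.  -30.4]
w red tab [-75.  -90.6]
w red ends rest mm [array([-50.3, -90.3]), array([ 50. , -90.4])]
t red ends rest mm [array([-49.5, -89.8]), array([ 48.6, -89.6])]
t red tab [-73.8 -90.7]
```

>>> apply_moves --motion '[[[0.035,-0.37,0],[0,0,0.009]],[[0.029,-0.37,0],[0,0,0.009]],[[0.022,-0.37,0],[0,0,0.009]],[[0.015,-0.37,0],[0,0,0.009]],[[0.008,-0.37,0],[0,0,0.009]]]'

```text
time_s: 3.2
eef_pos: [0.4655, -0.0307, 0.405]
orientation: [0.23, 3.132, -0.0]
force: [1.4, 0.2, 0.5]
opening: 0.0467
```

>>> apply_moves --motion '[[[0.002,-0.37,0],[0,0,0.009]],[[-0.005,-0.37,0],[0,0,0.009]],[[-0.012,-0.37,0],[0,0,0.009]],[[-0.018,-0.37,0],[0,0,0.009]],[[0,0,0],[0,0,0]]]'

```text
time_s: 3.7
eef_pos: [0.4387, -0.209, 0.4049]
orientation: [0.354, 3.121, -0.004]
force: [-0.1, -0.4, 0.6]
opening: 0.0472
```

>>> apply_moves --motion '[[[0,0,0],[0,0,0]],[[0,0,0],[0,0,0]]]'

```text
time_s: 3.9
eef_pos: [0.4393, -0.2044, 0.4047]
orientation: [-0.342, -3.123, -0.001]
force: [1.3, 1.2, 0.6]
opening: 0.047
```

```bash
python3 - <<'E'
from cell import manip
from h import *
import cv2,pickle
o=manip.get_obs(); print(ypose(o)[0],o["eef_pos"],o["qd"].round(3),o["opening"],o["time_s"])
p=manip.read_camera("wrist");cv2.imwrite("pics/w2.png",p["pixels"][:,:,::-1]);pickle.dump((o,p),open("w2.pkl","wb"))
E
```

```text
77.48911338108044 [ 0.43931993 -0.20438639  0.40470143] [ 0.017 -0.002 -0.003 -0.001 -0.002 -0.003] 0.046964533987932246 3.9
```

View pics/w2.png

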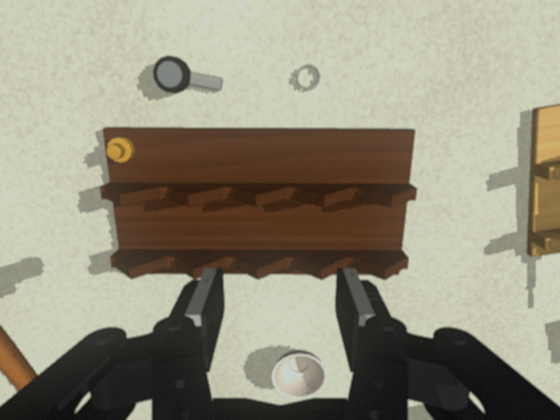

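```bash
python3 - <<'E'
from h import *
import pickle,cv2
o,p=pickle.load(open("w2.pkl","rb"));W=wristP(p,o)
c=cv2.resize(p["pixels"][115:290,90:425,::-1],None,fx=2.35,fy=2.35,interpolation=cv2.INTER_CUBIC)
P=pickle.load(open("P.pkl","rb"))
A=unproj(W,(104.5,128.5),.01);B=unproj(W,(414,129.5),.01);K=unproj(W,(120,149),.02)
print(A,B,K)
ob=[(W,(104.5,128.5),(-.0935,-.15,.01)),(W,(414,129.5),(-.0935,.15,.01)),(W,(120,149),(-.0762,-.1305,.02)),
(P["top"],(298,201),(-.0935,.15,.01)),(P["top"],(431.4,229.4),(-.0935,-.15,.01)),(P["top"],(426.5,219.5),(-.0762,-.1305,.02))]
f=lambda v,ob=ob:np.concatenate([proj(C,restpt(v,X))[0]-uv for C,uv,X in ob])
for s in(ob[:3],ob[3:],ob):
    r=least_squares(f,[.48,-.23,-.22],args=(s,));print(r.x.round(4),r.fun.round(2))
# overlay tooth outline of both bars: slots 45deg V
v=r.x
prof=[]
import itertools
for xb in(-.042,-.03,.03,.042):
    pts=[(xb,-.15,.057)]
    for y in(-.09,-.03,.03,.09):
        zb=.041-.01*np.sqrt(2); w=.057-zb
        pts+=[(xb,y-w,.057),(xb,y,zb),(xb,y+w,.057)]
    pts+=[(xb,.15,.057)]
    q=(proj(W,restpt(v,pts))-[90,115])*2.35
    cv2.polylines(c,[np.int32(q)],False,(0,255,255),1)
cv2.imwrite("pics/w2o.png",c)
E
```

```text
[ 0.35821581 -0.35844259  0.01      ] [ 0.42326299 -0.06929215  0.01      ] [ 0.37950857 -0.34617511  0.02      ]
[ 0.4822 -0.2347 -0.2204] [-2.2   0.5   1.49  0.22  0.7  -0.34]
[ 0.4824 -0.236  -0.215 ] [-0.75 -0.15  0.73  0.16  0.03 -0.05]
[ 0.4822 -0.2349 -0.2194] [-2.47  0.73  1.19  0.13  0.43 -0.14 -1.38 -0.42  0.01  0.49 -0.66  0.25]
```

View pics/w2o.png

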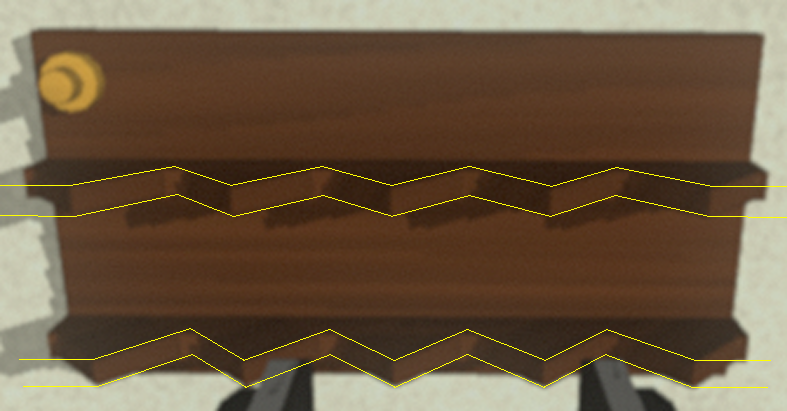

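```bash
cat >> h.py <<'E'
PALE=(.5315,.1906,-.056); DARK=(.4823,-.2352,-.219)
E
python3 - <<'E'
from cell import manip
from h import *
o=manip.get_obs()
X,y=tcp_for(PALE,.0048,.09,.28);print(X,y)
rows(o,X,y)
E
```

```text
[0.54132984 0.28019026 0.28      ] 86.79143634726739
[[0.004, 0.375, 0.095], [0.0, -0.0, -0.007]]
[[-0.002, 0.375, 0.094], [0.0, -0.0, -0.007]]
[[-0.006, 0.375, 0.095], [0.0, -0.0, -0.007]]
[[-0.012, 0.374, 0.095], [0.0, -0.0, -0.007]]
[[-0.017, 0.375, 0.094], [0.0, -0.0, -0.007]]
[[-0.023, 0.374, 0.095], [0.0, -0.0, -0.007]]
[[-0.027, 0.374, 0.095], [0.0, -0.0, -0.007]]
[[-0.033, 0.374, 0.094], [0.0, -0.0, -0.007]]
[[-0.038, 0.372, 0.095], [0.0, -0.0, -0.007]]
[[-0.043, 0.373, 0.095], [0.0, -0.0, -0.007]]
[[-0.049, 0.372, 0.094], [0.0, -0.0, -0.007]]
end [0.5413 0.2802 0.28  ]
```

>>> apply_moves --motion '[[[0.004,0.375,0.095],[0,0,-0.007]],[[-0.002,0.375,0.095],[0,0,-0.007]],[[-0.006,0.375,0.095],[0,0,-0.007]],[[-0.012,0.375,0.095],[0,0,-0.007]],[[-0.017,0.375,0.095],[0,0,-0.007]]]' --fingers 0.55

```text
time_s: 4.45
eef_pos: [0.4858, 0.0181, 0.3475]
orientation: [0.23, 3.133, 0.0]
force: [1.1, -0.0, 0.0]
opening: 0.0471
```

>>> apply_moves --motion '[[[-0.023,0.374,0.095],[0,0,-0.007]],[[-0.027,0.374,0.095],[0,0,-0.007]],[[-0.033,0.374,0.095],[0,0,-0.007]],[[-0.038,0.373,0.095],[0,0,-0.007]],[[-0.043,0.373,0.095],[0,0,-0.007]]]'

```text
time_s: 4.95
eef_pos: [0.5318, 0.2386, 0.2904]
orientation: [0.119, 3.139, 0.0]
force: [1.5, 0.2, -0.0]
opening: 0.0469
```

>>> apply_moves --motion '[[[-0.049,0.372,0.09],[0,0,-0.007]],[[0,0,0],[0,0,0]],[[0,0,0],[0,0,0]],[[0,0,0],[0,0,0]]]'

```text
time_s: 5.35
eef_pos: [0.5413, 0.279, 0.2801]
orientation: [-0.102, -3.139, 0.001]
force: [-0.4, 0.4, 0.4]
opening: 0.0464
```

```bash
python3 - <<'E'
from cell import manip
from h import *
import cv2
o=manip.get_obs();print(o["eef_pos"],ypose(o)[0],o["qd"].round(3),o["opening"])
X,y=tcp_for(PALE,.0048,.09,.195)
rows(o,X,y,n=3)
E
```

```text
[0.54132176 0.27900537 0.28005328] 86.29083636136461 [-0.024 -0.014 -0.005 -0.003  0.001  0.001] 0.0464461754801405
[[0.0, 0.003, 0.236], [-0.0, -0.0, -0.001]]
[[0.0, 0.004, 0.237], [-0.0, -0.0, -0.001]]
[[0.0, 0.003, 0.236], [-0.0, -0.0, -0.001]]
end [0.5413 0.2801 0.195 ]
```

>>> apply_moves --motion '[[[0,0.009,0.236],[0,0,-0.004]],[[0,0,0.236],[0,0,0]],[[0,0,0.236],[0,0,0]],[[0,0,0],[0,0,0]]]'

```text
time_s: 5.75
eef_pos: [0.5401, 0.2776, 0.1921]
orientation: [-0.093, -3.134, 0.006]
force: [-0.6, -1.3, -1.0]
opening: 0.0472
```

>>> apply_moves --motion '[[[0,0,0],[0,0,0]],[[0,0,0],[0,0,0]],[[0,0,0],[0,0,0]],[[0,0,0],[0,0,0]],[[0,0,0],[0,0,0]]]' --fingers 0

```text
time_s: 6.25
eef_pos: [0.5431, 0.2801, 0.1971]
orientation: [0.091, 3.137, 0.001]
force: [-0.7, -0.3, 6.9]
opening: 0.0183
```

```bash
python3 - <<'E'
from cell import manip
from h import *
import cv2
o=manip.get_obs();print(o["eef_pos"],ypose(o)[0],o["qd"].round(3),o["opening"],o["force"],o["time_s"])
a=manip.read_camera("top");cv2.imwrite("pics/t1.png",cv2.resize(a["pixels"][60:260,80:300,::-1],None,fx=3,fy=3))
E
```

```text
[0.54310823 0.28011538 0.19708111] 86.67429050557162 [-0.001 -0.    -0.001 -0.001 -0.003 -0.002] 0.01828775758189232 [-0.66158418 -0.31701452  6.88128396] 6.25
```

View pics/t1.png

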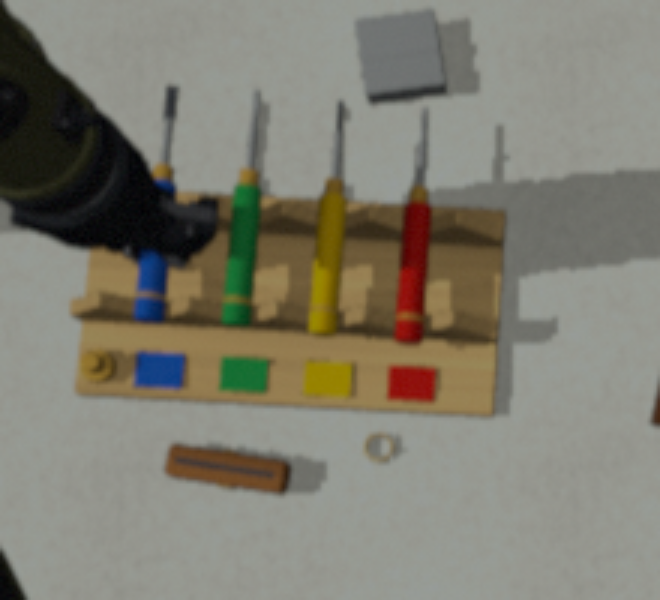

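>>> apply_moves --motion '[[[0,0,-0.1],[0,0,0]],[[0,0,-0.3],[0,0,0]],[[0,0,-0.4],[0,0,0]],[[0,0,-0.1],[0,0,0]]]'

```text
time_s: 6.7
eef_pos: [0.544, 0.281, 0.3094]
orientation: [0.09, 3.132, 0.008]
force: [1.1, 0.7, -0.2]
opening: 0.0183
```

```bash
cat >> h.py <<'E'
def inrest(pose,p): return Ro.from_euler('z',-pose[2]).as_matrix()@(np.array(p)-[pose[0],pose[1],0])
E
python3 - <<'E'
from cell import manip
from h import *
import cv2
o=manip.get_obs();print(o["eef_pos"],ypose(o)[0],o["opening"],o["force"],o["time_s"])
print(inrest(PALE,[.5431,.2801,.197]))
a=manip.read_camera("wrist");cv2.imwrite("pics/w3.png",a["pixels"][:,:,::-1])
X,y=tcp_for(DARK,.001,-.09,.30);print(X,y)
rows(o,X,y)
E
```

```text
[0.54400496 0.28098833 0.30943843] 86.70016741462139 0.018333381930819515 [ 1.11142026  0.70426397 -0.19816762] 6.7
[0.00657244 0.09000896 0.197     ]
[ 0.46372329 -0.32326762  0.3       ] 77.45222428663497
[[0.029, -0.39, 0.004], [0.0, 0.0, 0.006]]
[[0.025, -0.39, 0.004], [0.0, 0.0, 0.006]]
[[0.019, -0.39, 0.003], [0.0, 0.0, 0.006]]
[[0.015, -0.39, 0.004], [0.0, 0.0, 0.006]]
[[0.011, -0.391, 0.004], [0.0, 0.0, 0.006]]
[[0.005, -0.391, 0.004], [0.0, 0.0, 0.006]]
[[0.001, -0.391, 0.003], [0.0, 0.0, 0.006]]
[[-0.003, -0.39, 0.004], [0.0, 0.0, 0.006]]
[[-0.009, -0.391, 0.004], [0.0, 0.0, 0.006]]
[[-0.013, -0.391, 0.004], [0.0, 0.0, 0.006]]
[[-0.017, -0.39, 0.003], [0.0, 0.0, 0.006]]
[[-0.023, -0.39, 0.004], [0.0, 0.0, 0.006]]
[[-0.027, -0.39, 0.004], [0.0, 0.0, 0.006]]
end [ 0.4637 -0.3233  0.3   ]
```

View pics/w3.png

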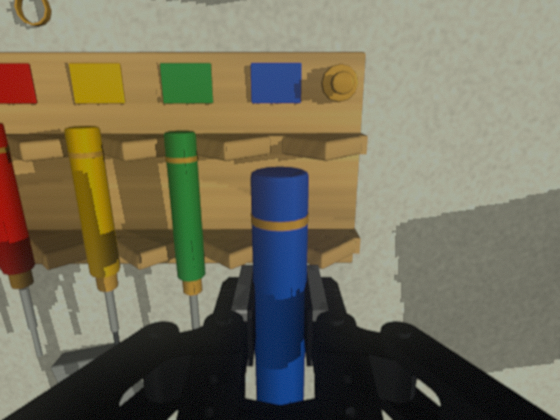

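>>> apply_moves --motion '[[[0.029,-0.39,0.004],[0,0,0.006]],[[0.025,-0.39,0.004],[0,0,0.006]],[[0.019,-0.39,0.004],[0,0,0.006]],[[0.015,-0.39,0.004],[0,0,0.006]],[[0.011,-0.39,0.004],[0,0,0.006]]]'

```text
time_s: 7.25
eef_pos: [0.5103, 0.0461, 0.2999]
orientation: [-0.185, -3.135, 0.0]
force: [0.9, -0.7, -0.1]
opening: 0.018
```

>>> apply_moves --motion '[[[0.005,-0.39,0.004],[0,0,0.006]],[[0.001,-0.39,0.004],[0,0,0.006]],[[-0.003,-0.39,0.004],[0,0,0.006]],[[-0.009,-0.39,0.004],[0,0,0.006]],[[-0.013,-0.39,0.004],[0,0,0.006]]]'

```text
time_s: 7.75
eef_pos: [0.4796, -0.1859, 0.2975]
orientation: [-0.279, -3.128, -0.001]
force: [0.9, -0.4, -1.1]
opening: 0.0182
```

>>> apply_moves --motion '[[[-0.017,-0.39,0.004],[0,0,0.006]],[[-0.023,-0.39,0.004],[0,0,0.006]],[[-0.027,-0.39,0.004],[0,0,0.006]],[[0,0,0],[0,0,0]],[[0,0,0],[0,0,0]]]'

```text
time_s: 8.25
eef_pos: [0.4612, -0.3245, 0.2957]
orientation: [-0.339, -3.122, -0.002]
force: [0.3, 0.5, -0.3]
opening: 0.0183
```

```bash
python3 - <<'E'
from cell import manip
from h import *
import cv2
o=manip.get_obs();print(o["eef_pos"],ypose(o)[0],o["qd"].round(3),o["opening"],o["time_s"])
a=manip.read_camera("wrist")
M=np.linalg.inv(a["hand_eye"]);T=dict(K=a["K"],R=M[:3,:3],t=M[:3,3])
print("expected axis end / top of end / top collar",proj(T,[[.05,0,.155],[.05,0,.145],[.03,0,.145]]).round(1))
im=a["pixels"][:,:,::-1].copy()
cv2.imwrite("pics/w4.png",im)
X,y=tcp_for(DARK,.001,-.09,.200);print(X,y)
rows(o,X,y,n=4)
E
```

```text
[ 0.46119782 -0.3244777   0.29572645] 77.61310445465969 [ 0.04  -0.015 -0.024  0.008  0.003  0.002] 0.018261994031217456 8.25
expected axis end / top of end / top collar [[280.  179.1]
 [280.  186. ]
 [280.  244.4]]
[ 0.46372329 -0.32326762  0.2       ] 77.45222428663497
[[-0.005, 0.003, 0.199], [0.0, -0.0, 0.0]]
[[-0.005, 0.004, 0.2], [0.0, -0.0, 0.0]]
[[-0.005, 0.003, 0.199], [0.0, -0.0, 0.0]]
[[-0.005, 0.003, 0.2], [0.0, -0.0, 0.0]]
end [ 0.4638 -0.3233  0.2   ]
```

View pics/w4.png

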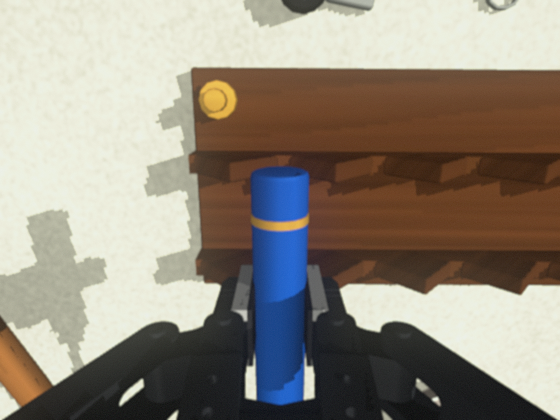

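>>> apply_moves --motion '[[[-0.006,0.003,0.2],[0,0,0]],[[-0.006,0.003,0.2],[0,0,0]],[[-0.006,0.003,0.2],[0,0,0]],[[-0.006,0.003,0.2],[0,0,0]],[[0,0,0],[0,0,0]]]'

```text
time_s: 8.8
eef_pos: [0.4649, -0.3211, 0.1985]
orientation: [-0.331, -3.121, -0.0]
force: [-0.2, -0.2, 0.3]
opening: 0.0181
```

>>> apply_moves --motion '[[[0,0,0],[0,0,0]],[[0,0,0],[0,0,0]]]'

```text
time_s: 9.0
eef_pos: [0.4653, -0.3218, 0.2011]
orientation: [-0.333, -3.124, -0.001]
force: [0.1, -0.1, -0.8]
opening: 0.018
```

```bash
python3 - <<'E'
from cell import manip
from h import *
o=manip.get_obs();print(o["eef_pos"],inrest(DARK,o["eef_pos"]).round(4),ypose(o)[0],o["qd"].round(3),o["force"],o["time_s"])
E
```

```text
[ 0.46529924 -0.32178747  0.20113345] [ 0.0022 -0.0882  0.2011] 77.84098557968997 [-0.008 -0.006  0.009 -0.002 -0.003 -0.002] [ 0.13697468 -0.0808949  -0.78441889] 9.0
```

>>> apply_moves --motion '[[[0,-0.014,0.026],[0,0,0]],[[0,0,0],[0,0,0]],[[0,0,0],[0,0,0]]]'

```text
time_s: 9.3
eef_pos: [0.465, -0.3245, 0.198]
orientation: [0.335, 3.122, 0.0]
force: [0.9, 1.3, 0.5]
opening: 0.0184
```

>>> apply_moves --motion '[[[0,0,0],[0,0,0]],[[0,0,0],[0,0,0]],[[0,0,0],[0,0,0]],[[0,0,0],[0,0,0]]]' --fingers 0.5

```text
time_s: 9.7
eef_pos: [0.4646, -0.3246, 0.1976]
orientation: [-0.335, -3.123, 0.0]
force: [-0.2, -0.0, 0.1]
opening: 0.043
```

>>> apply_moves --motion '[[[0,0,-0.1],[0,0,0]],[[0,0,-0.25],[0,0,0]],[[0,0,-0.4],[0,0,0]],[[0,0,-0.1],[0,0,0]],[[0,0,0],[0,0,0]]]'

```text
time_s: 10.2
eef_pos: [0.4658, -0.3253, 0.3031]
orientation: [0.335, 3.118, -0.005]
force: [0.4, -0.8, -1.2]
opening: 0.0425
```

```bash
python3 - <<'E'
from cell import manip
from h import *
import cv2
o=manip.get_obs();print(o["eef_pos"],ypose(o)[0],o["opening"],o["time_s"])
a=manip.read_camera("wrist");cv2.imwrite("pics/w5.png",a["pixels"][:,:,::-1])
X,y=tcp_for(PALE,.0055,.03,.28);print(X,y)
rows(o,X,y)
E
```

```text
[ 0.46576511 -0.32533668  0.3030686 ] 77.74827323814839 0.04245941221593978 10.2
[0.5386705  0.22024513 0.28      ] 86.79143634726739
[[0.031, 0.381, 0.015], [-0.0, 0.0, -0.007]]
[[0.026, 0.381, 0.015], [-0.0, 0.0, -0.007]]
[[0.02, 0.382, 0.014], [-0.0, 0.0, -0.007]]
[[0.015, 0.382, 0.015], [-0.0, 0.0, -0.007]]
[[0.01, 0.382, 0.015], [-0.0, 0.0, -0.007]]
[[0.004, 0.383, 0.015], [-0.0, 0.0, -0.007]]
[[-0.001, 0.382, 0.015], [-0.0, 0.0, -0.007]]
[[-0.007, 0.382, 0.014], [-0.0, 0.0, -0.007]]
[[-0.011, 0.382, 0.015], [-0.0, 0.0, -0.007]]
[[-0.017, 0.382, 0.015], [-0.0, 0.0, -0.007]]
[[-0.023, 0.382, 0.015], [-0.0, 0.0, -0.007]]
[[-0.028, 0.381, 0.015], [-0.0, 0.0, -0.007]]
end [0.5387 0.2202 0.28  ]
```

View pics/w5.png

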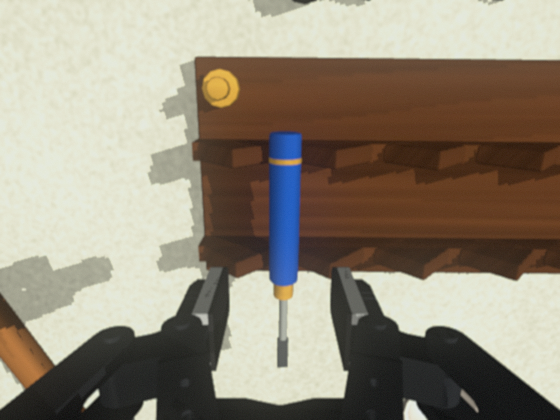

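>>> apply_moves --motion '[[[0.031,0.382,0.015],[0,0,-0.007]],[[0.026,0.382,0.015],[0,0,-0.007]],[[0.02,0.382,0.015],[0,0,-0.007]],[[0.015,0.382,0.015],[0,0,-0.007]],[[0.01,0.382,0.015],[0,0,-0.007]]]'

```text
time_s: 10.75
eef_pos: [0.4939, -0.0951, 0.2886]
orientation: [-0.225, -3.13, -0.001]
force: [0.8, -0.7, -0.4]
opening: 0.0425
```

>>> apply_moves --motion '[[[0.004,0.382,0.015],[0,0,-0.007]],[[-0.001,0.382,0.015],[0,0,-0.007]],[[-0.007,0.382,0.015],[0,0,-0.007]],[[-0.011,0.382,0.015],[0,0,-0.007]],[[-0.017,0.382,0.015],[0,0,-0.007]]]'

```text
time_s: 11.25
eef_pos: [0.5242, 0.1319, 0.2795]
orientation: [-0.115, -3.136, 0.002]
force: [0.7, 0.3, -0.1]
opening: 0.0428
```

>>> apply_moves --motion '[[[-0.023,0.382,0.015],[0,0,-0.007]],[[-0.028,0.382,0.015],[0,0,-0.007]],[[0,0,0],[0,0,0]],[[0,0,0],[0,0,0]],[[0,0,0],[0,0,0]]]'

```text
time_s: 11.75
eef_pos: [0.5367, 0.2203, 0.2766]
orientation: [-0.073, -3.138, 0.003]
force: [-0.8, 0.2, 0.7]
opening: 0.0425
```

```bash
python3 - <<'E'
from cell import manip
from h import *
import cv2
o=manip.get_obs();print(o["eef_pos"],inrest(PALE,o["eef_pos"]),ypose(o)[0],o["opening"],o["qd"].round(3),o["time_s"])
X,y=tcp_for(PALE,.0055,.03,.196);print(X,y)
rows(o,X,y,n=3)
a=manip.read_camera("wrist");cv2.imwrite("pics/w6.png",a["pixels"][:,:,::-1])
E
```

```text
[0.53665179 0.22026179 0.27658648] [0.00348352 0.02990364 0.27658648] 87.33572138915842 0.042467318255086255 [-0.019 -0.014  0.002  0.001  0.003  0.003] 11.75
[0.5386705  0.22024513 0.196     ] 86.79143634726739
[[-0.006, 0.001, 0.224], [-0.0, -0.001, 0.002]]
[[-0.006, 0.0, 0.224], [-0.0, -0.001, 0.002]]
[[-0.006, 0.001, 0.224], [-0.0, -0.001, 0.002]]
end [0.5387 0.2202 0.1959]
```

View pics/w6.png

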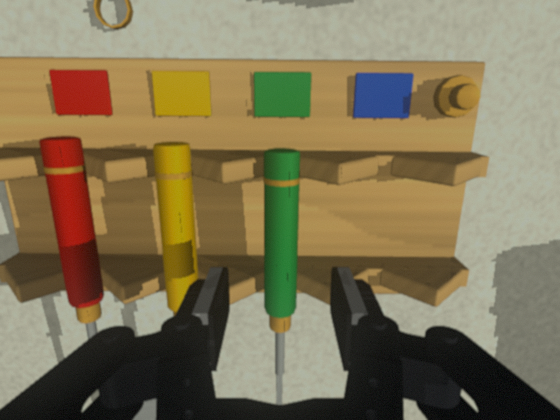

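>>> apply_moves --motion '[[[-0.006,0,0.224],[0,0,0.002]],[[-0.006,0,0.224],[0,0,0.002]],[[-0.006,0,0.224],[0,0,0.001]],[[0,0,0],[0,0,0]],[[0,0,0],[0,0,0]]]'

```text
time_s: 12.3
eef_pos: [0.5395, 0.2199, 0.1974]
orientation: [-0.09, -3.139, 0.001]
force: [-0.2, -0.7, 0.4]
opening: 0.0426
```

>>> apply_moves --motion '[[[0,0,0],[0,0,0]],[[0,0,0],[0,0,0]],[[0,0,0],[0,0,0]],[[0,0,0],[0,0,0]],[[0,0,0],[0,0,0]]]' --fingers 0

```text
time_s: 12.8
eef_pos: [0.5405, 0.2206, 0.1993]
orientation: [0.089, 3.137, -0.002]
force: [0.5, -4.8, 6.5]
opening: 0.0177
```

>>> apply_moves --motion '[[[0,0,-0.1],[0,0,0]],[[0,0,-0.3],[0,0,0]],[[0,0,-0.4],[0,0,0]],[[0,0,-0.1],[0,0,0]],[[0,0,0],[0,0,0]]]'

```text
time_s: 13.3
eef_pos: [0.5409, 0.2221, 0.3091]
orientation: [0.087, 3.134, 0.006]
force: [0.4, -0.1, -1.0]
opening: 0.0179
```

```bash
python3 - <<'E'
from cell import manip
from h import *
import cv2
o=manip.get_obs();print(o["eef_pos"],inrest(PALE,o["eef_pos"]),ypose(o)[0],o["opening"],o["time_s"])
X,y=tcp_for(DARK,.001,-.03,.30);print(X,y)
rows(o,X,y)
a=manip.read_camera("wrist");cv2.imwrite("pics/w7.png",a["pixels"][:,:,::-1])
E
```

```text
[0.54089674 0.22212216 0.30913391] [0.0076177  0.03199869 0.30913391] 86.82997040534637 0.0179168254923427 13.3
[ 0.47675851 -0.26470071  0.3       ] 77.45222428663497
[[0.028, -0.371, 0.005], [0.0, 0.0, 0.007]]
[[0.023, -0.371, 0.005], [0.0, 0.0, 0.007]]
[[0.018, -0.372, 0.006], [0.0, 0.0, 0.007]]
[[0.012, -0.372, 0.005], [0.0, 0.0, 0.007]]
[[0.008, -0.372, 0.005], [0.0, 0.0, 0.007]]
[[0.002, -0.372, 0.005], [0.0, 0.0, 0.007]]
[[-0.003, -0.372, 0.006], [0.0, 0.0, 0.007]]
[[-0.008, -0.372, 0.005], [0.0, 0.0, 0.007]]
[[-0.014, -0.371, 0.005], [0.0, 0.0, 0.007]]
[[-0.019, -0.372, 0.005], [0.0, 0.0, 0.007]]
[[-0.023, -0.371, 0.006], [0.0, 0.0, 0.007]]
end [ 0.4767 -0.2647  0.3   ]
```

View pics/w7.png

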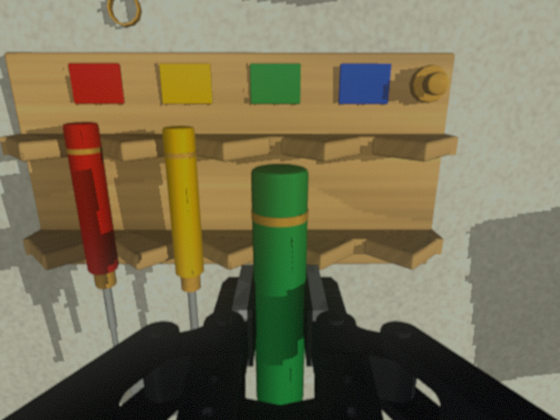

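>>> apply_moves --motion '[[[0.028,-0.372,0.005],[0,0,0.007]],[[0.023,-0.372,0.005],[0,0,0.007]],[[0.018,-0.372,0.005],[0,0,0.007]],[[0.012,-0.372,0.005],[0,0,0.007]],[[0.008,-0.372,0.005],[0,0,0.007]]]'

```text
time_s: 13.85
eef_pos: [0.5089, -0.0017, 0.3003]
orientation: [-0.197, -3.132, -0.0]
force: [0.6, -0.5, -1.1]
opening: 0.0178
```

>>> apply_moves --motion '[[[0.002,-0.372,0.005],[0,0,0.007]],[[-0.003,-0.372,0.005],[0,0,0.007]],[[-0.008,-0.372,0.005],[0,0,0.007]],[[-0.014,-0.372,0.005],[0,0,0.007]],[[-0.019,-0.372,0.005],[0,0,0.007]]]'

```text
time_s: 14.35
eef_pos: [0.4798, -0.2229, 0.2972]
orientation: [-0.307, -3.123, -0.003]
force: [1.6, -0.3, -0.2]
opening: 0.0179
```

>>> apply_moves --motion '[[[-0.023,-0.372,0.005],[0,0,0.007]],[[0,0,0],[0,0,0]],[[0,0,0],[0,0,0]],[[0,0,0],[0,0,0]]]'

```text
time_s: 14.75
eef_pos: [0.4746, -0.2649, 0.2974]
orientation: [-0.327, -3.122, -0.003]
force: [-0.4, 0.1, 0.7]
opening: 0.0181
```

```bash
python3 - <<'E'
from cell import manip
from h import *
import cv2
o=manip.get_obs();print(o["eef_pos"],inrest(DARK,o["eef_pos"]).round(4),ypose(o)[0],o["qd"].round(3),o["opening"],o["time_s"])
X,y=tcp_for(DARK,.0025,-.03,.203)
rows(o,X,y,n=4)
E
```

```text
[ 0.47462915 -0.26489755  0.2973867 ] [-0.001  -0.0307  0.2974] 78.02483732107613 [ 0.017 -0.01   0.003  0.    -0.004 -0.003] 0.01805953780342943 14.75
[[-0.008, 0.001, 0.197], [0.0, -0.0, 0.001]]
[[-0.008, 0.001, 0.196], [0.0, -0.0, 0.001]]
[[-0.008, 0.001, 0.197], [0.0, -0.0, 0.001]]
[[-0.008, 0.001, 0.196], [0.0, -0.0, 0.001]]
end [ 0.4782 -0.265   0.2031]
```

>>> apply_moves --motion '[[[-0.008,0.001,0.197],[0,0,0.001]],[[-0.008,0.001,0.197],[0,0,0.001]],[[-0.008,0.001,0.197],[0,0,0.001]],[[-0.008,0.001,0.197],[0,0,0.001]],[[0,0,0],[0,0,0]]]'

```text
time_s: 15.25
eef_pos: [0.4783, -0.2641, 0.2016]
orientation: [-0.337, -3.119, -0.003]
force: [-0.8, 0.3, 0.0]
opening: 0.0182
```

>>> apply_moves --motion '[[[0,0,0],[0,0,0]],[[0,0,0],[0,0,0]]]'

```text
time_s: 15.45
eef_pos: [0.4795, -0.2658, 0.2052]
orientation: [0.339, 3.122, -0.0]
force: [-0.3, 0.3, 0.7]
opening: 0.0178
```

```bash
python3 - <<'E'
from cell import manip
from h import *
o=manip.get_obs();print(o["eef_pos"],inrest(DARK,o["eef_pos"]).round(4),ypose(o)[0],o["qd"].round(3),o["force"],o["time_s"])
E
```

```text
[ 0.47954198 -0.26575677  0.20519545] [ 0.0039 -0.0304  0.2052] 77.59623305025053 [-0.009 -0.006  0.007 -0.005 -0.002 -0.001] [-0.25897918  0.33100655  0.72028796] 15.45
```

>>> apply_moves --motion '[[[0.01,0.003,0.025],[0,0,0]],[[0,0,0.03],[0,0,0]],[[0,0,0],[0,0,0]],[[0,0,0],[0,0,0]]]'

```text
time_s: 15.85
eef_pos: [0.4785, -0.2652, 0.1995]
orientation: [0.34, 3.12, 0.003]
force: [-0.8, 4.6, 8.8]
opening: 0.0179
```

>>> apply_moves --motion '[[[0,0,0],[0,0,0]],[[0,0,0],[0,0,0]],[[0,0,0],[0,0,0]],[[0,0,0],[0,0,0]]]' --fingers 0.5

```text
time_s: 16.25
eef_pos: [0.4778, -0.2658, 0.1974]
orientation: [-0.342, -3.123, -0.0]
force: [0.4, -0.3, -0.5]
opening: 0.0427
```

>>> apply_moves --motion '[[[0,0,-0.1],[0,0,0]],[[0,0,-0.25],[0,0,0]],[[0,0,-0.4],[0,0,0]],[[0,0,-0.1],[0,0,0]],[[0,0,0],[0,0,0]]]'

```text
time_s: 16.75
eef_pos: [0.4791, -0.2665, 0.3029]
orientation: [0.341, 3.117, -0.004]
force: [0.8, 0.3, 0.0]
opening: 0.0425
```

```bash
python3 - <<'E'
from cell import manip
from h import *
import cv2
o=manip.get_obs();print(o["eef_pos"],ypose(o)[0],o["opening"],o["time_s"])
a=manip.read_camera("wrist");cv2.imwrite("pics/w8.png",a["pixels"][:,:,::-1])
X,y=tcp_for(PALE,.0015,-.03,.28);print(X,y)
rows(o,X,y)
E
```

```text
[ 0.47909018 -0.26647475  0.30286917] 77.51537923404017 0.04247035156397514 16.75
[0.53131853 0.16056307 0.28      ] 86.79143634726739
[[0.038, 0.397, 0.02], [-0.0, 0.0, -0.009]]
[[0.032, 0.397, 0.02], [-0.0, 0.0, -0.009]]
[[0.024, 0.397, 0.021], [-0.0, 0.0, -0.009]]
[[0.017, 0.398, 0.02], [-0.0, 0.0, -0.009]]
[[0.009, 0.399, 0.02], [-0.0, 0.0, -0.009]]
[[0.003, 0.398, 0.02], [-0.0, 0.0, -0.009]]
[[-0.005, 0.398, 0.02], [-0.0, 0.0, -0.009]]
[[-0.011, 0.399, 0.02], [-0.0, 0.0, -0.009]]
[[-0.019, 0.398, 0.021], [-0.0, 0.0, -0.009]]
end [0.5313 0.1606 0.2799]
```

View pics/w8.png

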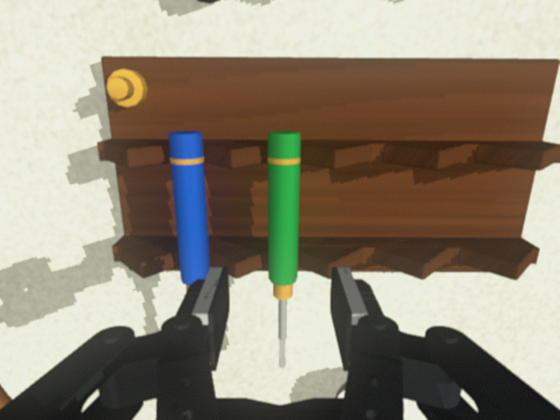

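>>> apply_moves --motion '[[[0.038,0.398,0.02],[0,0,-0.009]],[[0.032,0.398,0.02],[0,0,-0.009]],[[0.024,0.398,0.02],[0,0,-0.009]],[[0.017,0.398,0.02],[0,0,-0.009]],[[0.009,0.398,0.02],[0,0,-0.009]]]'

```text
time_s: 17.3
eef_pos: [0.5058, -0.0264, 0.2855]
orientation: [-0.2, -3.131, 0.0]
force: [0.7, 0.8, -0.2]
opening: 0.0428
```

>>> apply_moves --motion '[[[0.003,0.398,0.02],[0,0,-0.009]],[[-0.005,0.398,0.02],[0,0,-0.009]],[[-0.011,0.398,0.02],[0,0,-0.009]],[[-0.019,0.398,0.02],[0,0,-0.009]],[[0,0,0],[0,0,0]]]'

```text
time_s: 17.8
eef_pos: [0.5298, 0.1664, 0.2757]
orientation: [-0.076, -3.139, -0.002]
force: [0.2, -0.8, -0.1]
opening: 0.0427
```

>>> apply_moves --motion '[[[0,0,0],[0,0,0]],[[0,0,0],[0,0,0]]]'

```text
time_s: 18.0
eef_pos: [0.5292, 0.1605, 0.2767]
orientation: [-0.089, -3.137, 0.002]
force: [-0.5, -0.4, -0.2]
opening: 0.0431
```

```bash
python3 - <<'E'
from cell import manip
from h import *
import cv2
o=manip.get_obs();print(o["eef_pos"],inrest(PALE,o["eef_pos"]),ypose(o)[0],o["opening"],o["qd"].round(3),o["time_s"])
X,y=tcp_for(PALE,.0020,-.03,.196);print(X,y)
rows(o,X,y,n=3)
a=manip.read_camera("wrist");cv2.imwrite("pics/w9.png",a["pixels"][:,:,::-1])
E
```

```text
[0.52918053 0.16049665 0.27666888] [-0.00063093 -0.03018598  0.27666888] 86.75521867054948 0.04305976337285085 [-0.021 -0.011  0.004  0.002  0.004  0.001] 18.0
[0.53181774 0.16053509 0.196     ] 86.79143634726739
[[-0.008, 0.001, 0.224], [-0.0, -0.0, -0.0]]
[[-0.008, 0.001, 0.224], [-0.0, -0.0, -0.0]]
[[-0.008, 0.001, 0.224], [-0.0, -0.0, -0.0]]
end [0.5318 0.1606 0.196 ]
```

View pics/w9.png

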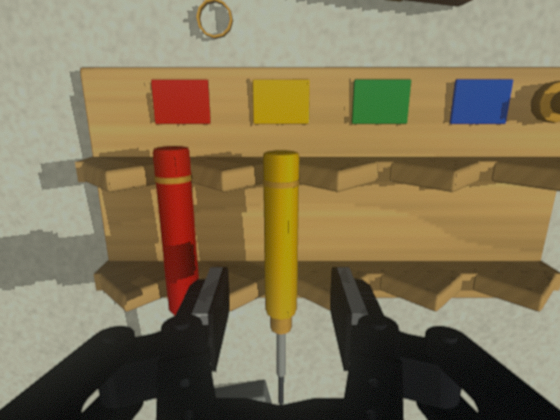

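>>> apply_moves --motion '[[[-0.007,0.001,0.224],[0,0,0]],[[-0.007,0.001,0.224],[0,0,0]],[[-0.007,0.001,0.224],[0,0,0]],[[0,0,0],[0,0,0]],[[0,0,0],[0,0,0]]]'

```text
time_s: 18.55
eef_pos: [0.5323, 0.1604, 0.1974]
orientation: [-0.091, -3.139, 0.001]
force: [0.5, 0.1, -0.0]
opening: 0.0431
```

>>> apply_moves --motion '[[[0,0,0],[0,0,0]],[[0,0,0],[0,0,0]],[[0,0,0],[0,0,0]],[[0,0,0],[0,0,0]],[[0,0,0],[0,0,0]]]' --fingers 0

```text
time_s: 19.05
eef_pos: [0.5334, 0.161, 0.1992]
orientation: [0.089, 3.137, -0.003]
force: [-0.5, -4.9, 6.3]
opening: 0.0177
```

>>> apply_moves --motion '[[[0,0,-0.1],[0,0,0]],[[0,0,-0.3],[0,0,0]],[[0,0,-0.4],[0,0,0]],[[0,0,-0.1],[0,0,0]],[[0,0,0],[0,0,0]]]'

```text
time_s: 19.55
eef_pos: [0.5338, 0.1625, 0.309]
orientation: [0.087, 3.134, 0.005]
force: [-0.0, -0.6, 0.3]
opening: 0.0181
```

```bash
python3 - <<'E'
from cell import manip
from h import *
import cv2
o=manip.get_obs();print(o["eef_pos"],inrest(PALE,o["eef_pos"]),ypose(o)[0],o["opening"],o["time_s"])
X,y=tcp_for(DARK,.001,.03,.30);print(X,y)
rows(o,X,y)
a=manip.read_camera("wrist");cv2.imwrite("pics/w10.png",a["pixels"][:,:,::-1])
E
```

```text
[0.53378772 0.16246173 0.30896482] [ 0.00385905 -0.02796612  0.30896482] 86.8290047126773 0.01809238885040351 19.55
[ 0.48979372 -0.2061338   0.3       ] 77.45222428663497
[[0.025, -0.386, 0.008], [0.0, 0.0, 0.01]]
[[0.016, -0.386, 0.008], [0.0, 0.0, 0.01]]
[[0.01, -0.387, 0.008], [0.0, 0.0, 0.01]]
[[0.001, -0.387, 0.007], [0.0, 0.0, 0.01]]
[[-0.006, -0.386, 0.008], [0.0, 0.0, 0.01]]
[[-0.015, -0.387, 0.008], [0.0, 0.0, 0.01]]
[[-0.021, -0.386, 0.008], [0.0, 0.0, 0.01]]
[[-0.03, -0.385, 0.008], [0.0, 0.0, 0.01]]
end [ 0.4898 -0.2061  0.3   ]
```

View pics/w10.png

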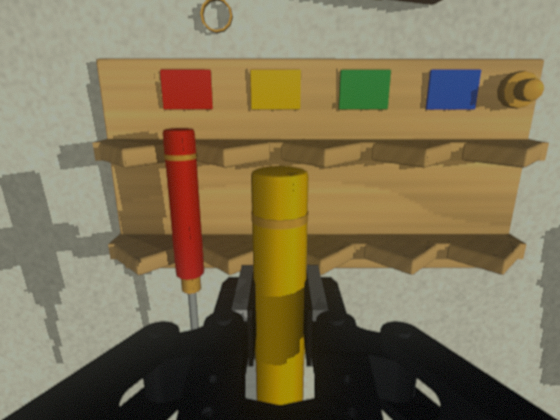

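>>> apply_moves --motion '[[[0.025,-0.386,0.008],[0,0,0.01]],[[0.016,-0.386,0.008],[0,0,0.01]],[[0.01,-0.386,0.008],[0,0,0.01]],[[0.001,-0.386,0.008],[0,0,0.01]],[[-0.006,-0.386,0.008],[0,0,0.01]]]'

```text
time_s: 20.1
eef_pos: [0.5034, -0.0697, 0.2985]
orientation: [-0.245, -3.128, -0.001]
force: [0.9, -0.7, -0.8]
opening: 0.018
```

>>> apply_moves --motion '[[[-0.015,-0.386,0.008],[0,0,0.01]],[[-0.021,-0.386,0.008],[0,0,0.01]],[[-0.03,-0.386,0.008],[0,0,0.01]],[[0,0,0],[0,0,0]],[[0,0,0],[0,0,0]]]'

```text
time_s: 20.6
eef_pos: [0.4873, -0.2071, 0.2958]
orientation: [-0.342, -3.119, -0.003]
force: [-0.4, 1.1, -0.7]
opening: 0.018
```

>>> apply_moves --motion '[[[0,0,0],[0,0,0]]]'

```text
time_s: 20.7
eef_pos: [0.4879, -0.2055, 0.2964]
orientation: [-0.337, -3.121, -0.002]
force: [0.0, 0.5, -1.2]
opening: 0.0187
```

```bash
python3 - <<'E'
from cell import manip
from h import *
import cv2
o=manip.get_obs();print(o["eef_pos"],inrest(DARK,o["eef_pos"]).round(4),ypose(o)[0],o["qd"].round(3),o["opening"],o["time_s"])
X,y=tcp_for(DARK,.002,.03,.200)
rows(o,X,y,n=4)
E
```

```text
[ 0.48787957 -0.20554324  0.29638353] [-0.001   0.0302  0.2964] 77.68931812373432 [ 0.021 -0.009  0.007 -0.    -0.004 -0.   ] 0.018682184719834953 20.7
[[-0.007, -0.001, 0.201], [0.0, -0.0, 0.001]]
[[-0.007, -0.0, 0.201], [0.0, -0.0, 0.001]]
[[-0.006, -0.001, 0.2], [0.0, -0.0, 0.001]]
[[-0.007, -0.0, 0.201], [0.0, -0.0, 0.001]]
end [ 0.4907 -0.2063  0.2   ]
```

>>> apply_moves --motion '[[[-0.006,0,0.202],[0,0,0]],[[-0.006,0,0.202],[0,0,0]],[[-0.006,0,0.202],[0,0,0]],[[-0.006,0,0.202],[0,0,0]],[[0,0,0],[0,0,0]]]'

```text
time_s: 21.2
eef_pos: [0.4908, -0.2051, 0.1985]
orientation: [-0.333, -3.12, -0.002]
force: [-0.4, -0.3, -0.4]
opening: 0.0179
```

>>> apply_moves --motion '[[[0,0,0],[0,0,0]],[[0,0,0],[0,0,0]]]'

```text
time_s: 21.4
eef_pos: [0.4915, -0.2062, 0.2011]
orientation: [0.335, 3.123, 0.0]
force: [0.9, 0.4, -0.3]
opening: 0.0177
```

```bash
python3 - <<'E'
from cell import manip
from h import *
o=manip.get_obs();print(o["eef_pos"],inrest(DARK,o["eef_pos"]).round(4),ypose(o)[0],o["qd"].round(3),o["force"],o["time_s"])
E
```

```text
[ 0.49149845 -0.20620025  0.20109602] [0.0027 0.0303 0.2011] 77.73911365826805 [-0.01  -0.006  0.008 -0.004 -0.002  0.002] [ 0.90984444  0.36632227 -0.34394762] 21.4
```

>>> apply_moves --motion '[[[0.004,0,0.02],[0,0,0]],[[0,0,0],[0,0,0]],[[0,0,0],[0,0,0]]]'

```text
time_s: 21.7
eef_pos: [0.4908, -0.207, 0.1986]
orientation: [0.338, 3.123, 0.001]
force: [0.5, 1.5, -0.3]
opening: 0.0181
```

>>> apply_moves --motion '[[[0,0,0],[0,0,0]],[[0,0,0],[0,0,0]],[[0,0,0],[0,0,0]],[[0,0,0],[0,0,0]]]' --fingers 0.5

```text
time_s: 22.1
eef_pos: [0.4907, -0.2072, 0.1983]
orientation: [0.339, 3.123, -0.0]
force: [-0.3, -0.1, 1.2]
opening: 0.0425
```

>>> apply_moves --motion '[[[0,0,-0.1],[0,0,0]],[[0,0,-0.25],[0,0,0]],[[0,0,-0.4],[0,0,0]],[[0,0,-0.1],[0,0,0]],[[0,0,0],[0,0,0]]]'

```text
time_s: 22.6
eef_pos: [0.492, -0.2077, 0.3036]
orientation: [0.338, 3.117, -0.003]
force: [0.4, 0.1, -0.3]
opening: 0.0429
```

```bash
python3 - <<'E'
from cell import manip
from h import *
import cv2
o=manip.get_obs();print(o["eef_pos"],ypose(o)[0],o["opening"],o["time_s"])
a=manip.read_camera("wrist");cv2.imwrite("pics/w11.png",a["pixels"][:,:,::-1])
X,y=tcp_for(PALE,-.001,-.09,.28);print(X,y)
rows(o,X,y)
E
```

```text
[ 0.4919705  -0.20765076  0.30362513] 77.6332651758881 0.04290294715032455 22.6
[0.5254642  0.10079705 0.28      ] 86.79143634726739
[[0.04, 0.367, 0.027], [-0.0, 0.0, -0.011]]
[[0.032, 0.368, 0.028], [-0.0, 0.0, -0.011]]
[[0.023, 0.369, 0.027], [-0.0, 0.0, -0.011]]
[[0.016, 0.369, 0.028], [-0.0, 0.0, -0.011]]
[[0.007, 0.369, 0.027], [-0.0, 0.0, -0.011]]
[[-0.0, 0.37, 0.027], [-0.0, 0.0, -0.011]]
[[-0.009, 0.369, 0.028], [-0.0, 0.0, -0.011]]
end [0.5254 0.1008 0.28  ]
```

View pics/w11.png

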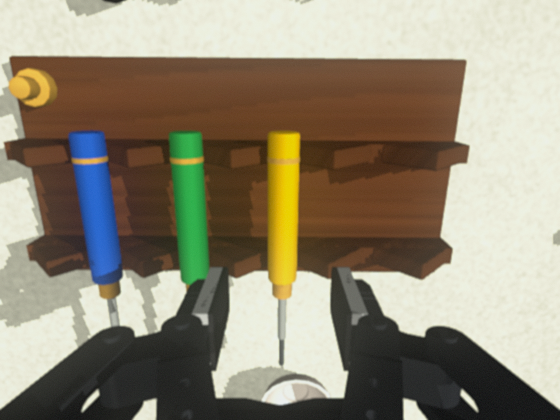

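Three are seated in order (handle ends all at row ~131). Red next.

>>> apply_moves --motion '[[[0.038,0.369,0.027],[0,0,-0.011]],[[0.032,0.369,0.027],[0,0,-0.011]],[[0.023,0.369,0.027],[0,0,-0.011]],[[0.016,0.369,0.027],[0,0,-0.011]],[[0.007,0.369,0.027],[0,0,-0.011]]]'

```text
time_s: 23.15
eef_pos: [0.5138, 0.0151, 0.282]
orientation: [-0.165, -3.133, 0.001]
force: [0.5, -0.4, -0.5]
opening: 0.0426
```

>>> apply_moves --motion '[[[0,0.369,0.027],[0,0,-0.011]],[[-0.009,0.369,0.027],[0,0,-0.011]],[[0,0,0],[0,0,0]],[[0,0,0],[0,0,0]],[[0,0,0],[0,0,0]]]'

```text
time_s: 23.65
eef_pos: [0.5236, 0.1008, 0.2765]
orientation: [-0.098, -3.137, 0.002]
force: [0.4, 0.3, -0.4]
opening: 0.0426
```

```bash
python3 - <<'E'
from cell import manip
from h import *
import cv2
o=manip.get_obs();print(o["eef_pos"],inrest(PALE,o["eef_pos"]),ypose(o)[0],o["opening"],o["qd"].round(3),o["time_s"])
X,y=tcp_for(PALE,-.0005,-.09,.196);print(X,y)
rows(o,X,y,n=3)
a=manip.read_camera("wrist");cv2.imwrite("pics/w12.png",a["pixels"][:,:,::-1])
E
```

```text
[0.52358843 0.10076532 0.27645429] [-0.00287106 -0.09013667  0.27645429] 86.41682204465992 0.04258770050942732 [-0.02  -0.009  0.007  0.001  0.003  0.002] 23.65
[0.52596342 0.10076907 0.196     ] 86.79143634726739
[[-0.007, 0.001, 0.223], [-0.0, -0.0, -0.001]]
[[-0.007, 0.0, 0.224], [-0.0, -0.0, -0.001]]
[[-0.008, 0.001, 0.223], [-0.0, -0.0, -0.001]]
end [0.526  0.1008 0.196 ]
```

View pics/w12.png

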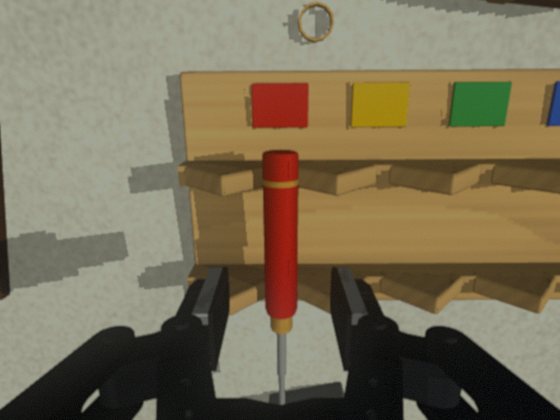

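>>> apply_moves --motion '[[[-0.006,0.001,0.224],[0,0,-0.001]],[[-0.006,0.001,0.224],[0,0,-0.001]],[[-0.006,0,0.224],[0,0,0]],[[0,0,0],[0,0,0]],[[0,0,0],[0,0,0]]]'

```text
time_s: 24.2
eef_pos: [0.5263, 0.1005, 0.197]
orientation: [-0.094, -3.139, 0.001]
force: [0.1, 0.1, -0.1]
opening: 0.0425
```

>>> apply_moves --motion '[[[0,0,0],[0,0,0]],[[0,0,0],[0,0,0]],[[0,0,0],[0,0,0]],[[0,0,0],[0,0,0]],[[0,0,0],[0,0,0]]]' --fingers 0

```text
time_s: 24.7
eef_pos: [0.5274, 0.1012, 0.1987]
orientation: [0.092, 3.137, -0.003]
force: [-0.3, -3.9, 6.6]
opening: 0.0184
```

>>> apply_moves --motion '[[[0,0,-0.1],[0,0,0]],[[0,0,-0.3],[0,0,0]],[[0,0,-0.4],[0,0,0]],[[0,0,-0.1],[0,0,0]],[[0,0,0],[0,0,0]]]'

```text
time_s: 25.2
eef_pos: [0.5278, 0.1022, 0.3084]
orientation: [0.09, 3.134, 0.003]
force: [0.2, 0.8, -1.0]
opening: 0.0178
```

```bash
python3 - <<'E'
from cell import manip
from h import *
import cv2
o=manip.get_obs();print(o["eef_pos"],inrest(PALE,o["eef_pos"]),ypose(o)[0],o["opening"],o["time_s"])
X,y=tcp_for(DARK,.002,.09,.30);print(X,y)
rows(o,X,y)
a=manip.read_camera("wrist");cv2.imwrite("pics/w13.png",a["pixels"][:,:,::-1])
E
```

```text
[0.52775778 0.10220894 0.30839657] [ 0.00121096 -0.08846196  0.30839657] 86.7103801917796 0.017817768235739925 25.2
[ 0.50380506 -0.14778414  0.3       ] 77.45222428663497
[[0.013, -0.349, 0.011], [0.0, 0.001, 0.013]]
[[0.005, -0.348, 0.01], [0.0, 0.001, 0.013]]
[[-0.005, -0.349, 0.011], [0.0, 0.001, 0.013]]
[[-0.014, -0.349, 0.011], [0.0, 0.001, 0.013]]
[[-0.023, -0.348, 0.011], [0.0, 0.001, 0.013]]
[[-0.032, -0.347, 0.01], [0.0, 0.001, 0.013]]
end [ 0.5038 -0.1478  0.3   ]
```

View pics/w13.png

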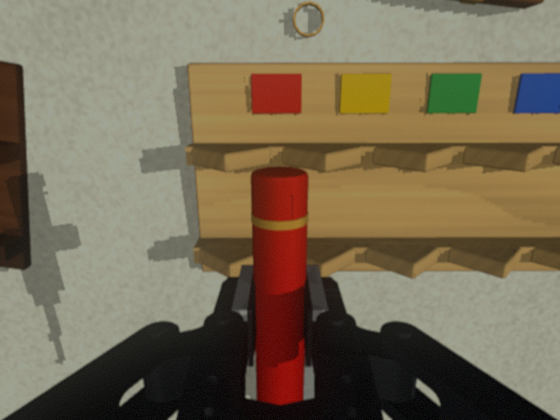

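>>> apply_moves --motion '[[[0.013,-0.349,0.011],[0,0,0.013]],[[0.005,-0.349,0.011],[0,0,0.013]],[[-0.005,-0.349,0.011],[0,0,0.013]],[[-0.014,-0.349,0.011],[0,0,0.013]],[[-0.023,-0.349,0.011],[0,0,0.013]]]'

```text
time_s: 25.75
eef_pos: [0.505, -0.1081, 0.2962]
orientation: [-0.295, -3.124, -0.001]
force: [0.3, 0.0, -0.3]
opening: 0.018
```

>>> apply_moves --motion '[[[-0.032,-0.347,0.01],[0,0,0.013]],[[0,0,0],[0,0,0]],[[0,0,0],[0,0,0]],[[0,0,0],[0,0,0]],[[0,0,0],[0,0,0]]]'

```text
time_s: 26.25
eef_pos: [0.5023, -0.1473, 0.2965]
orientation: [-0.332, -3.123, -0.001]
force: [-0.4, 1.0, 0.0]
opening: 0.0181
```

```bash
python3 - <<'E'
from cell import manip
from h import *
import cv2
o=manip.get_obs();print(o["eef_pos"],inrest(DARK,o["eef_pos"]).round(4),ypose(o)[0],o["qd"].round(3),o["opening"],o["time_s"])
X,y=tcp_for(DARK,.002,.09,.200)
rows(o,X,y,n=4)
E
```

```text
[ 0.50228067 -0.14727964  0.29654903] [0.0004 0.0902 0.2965] 77.86125173689082 [ 0.004 -0.004  0.008  0.002 -0.001 -0.   ] 0.018115021344241325 26.25
[[-0.004, -0.0, 0.201], [0.0, -0.0, 0.001]]
[[-0.003, -0.001, 0.201], [0.0, -0.0, 0.001]]
[[-0.004, -0.0, 0.201], [0.0, -0.0, 0.001]]
[[-0.004, -0.001, 0.202], [0.0, -0.0, 0.001]]
end [ 0.5039 -0.1478  0.1999]
```

>>> apply_moves --motion '[[[-0.003,0,0.202],[0,0,0.001]],[[-0.003,0,0.202],[0,0,0.001]],[[-0.003,0,0.202],[0,0,0]],[[-0.003,0,0.202],[0,0,0]],[[0,0,0],[0,0,0]]]'

```text
time_s: 26.75
eef_pos: [0.5036, -0.1474, 0.1983]
orientation: [-0.337, -3.121, -0.001]
force: [-0.1, -0.9, 0.3]
opening: 0.0184
```

>>> apply_moves --motion '[[[0,0,0],[0,0,0]],[[0,0,0],[0,0,0]]]'

```text
time_s: 26.95
eef_pos: [0.5041, -0.1482, 0.2007]
orientation: [0.339, 3.123, -0.0]
force: [0.3, -0.2, -0.1]
opening: 0.0177
```

```bash
python3 - <<'E'
from cell import manip
from h import *
o=manip.get_obs();print(o["eef_pos"],inrest(DARK,o["eef_pos"]).round(4),ypose(o)[0],o["qd"].round(3),o["force"],o["time_s"])
E
```

```text
[ 0.50412896 -0.14824284  0.20073718] [0.0024 0.0896 0.2007] 77.59074613595621 [-0.007 -0.005  0.005 -0.002 -0.001  0.   ] [ 0.30071159 -0.19871029 -0.06672596] 26.95
```

>>> apply_moves --motion '[[[0.002,0.003,0.017],[0,0,0]],[[0,0,0],[0,0,0]],[[0,0,0],[0,0,0]]]'

```text
time_s: 27.25
eef_pos: [0.5037, -0.1484, 0.1985]
orientation: [0.341, 3.122, -0.0]
force: [0.7, 0.6, -0.3]
opening: 0.018
```

>>> apply_moves --motion '[[[0,0,0],[0,0,0]],[[0,0,0],[0,0,0]],[[0,0,0],[0,0,0]],[[0,0,0],[0,0,0]]]' --fingers 0.5

```text
time_s: 27.65
eef_pos: [0.5037, -0.1485, 0.1982]
orientation: [0.342, 3.123, -0.0]
force: [-0.4, -0.1, 0.2]
opening: 0.0428
```

>>> apply_moves --motion '[[[0,0,-0.1],[0,0,0]],[[0,0,-0.25],[0,0,0]],[[0,0,-0.4],[0,0,0]],[[0.2,-0.2,-0.3],[0,0,0]],[[0.2,-0.3,-0.25],[0,0,0]]]'

```text
time_s: 28.15
eef_pos: [0.4457, -0.1949, 0.3561]
orientation: [0.336, 3.12, -0.001]
force: [0.9, -1.1, 0.5]
opening: 0.0428
```

>>> apply_moves --motion '[[[0.1,-0.25,-0.2],[0,0,0]],[[0,0,-0.2],[0,0,0]],[[0,0,0],[0,0,0]],[[0,0,0],[0,0,0]],[[0,0,0],[0,0,0]]]'

```text
time_s: 28.65
eef_pos: [0.427, -0.2214, 0.4]
orientation: [-0.34, -3.122, -0.001]
force: [0.6, 0.7, -0.7]
opening: 0.043
```

```bash
python3 - <<'E'
from cell import manip
from h import *
import cv2
o=manip.get_obs();print(o["eef_pos"],inrest(DARK,o["eef_pos"]).round(4),ypose(o)[0],o["qd"].round(3),o["time_s"])
p=manip.read_camera("wrist");W=wristP(p,o);im=p["pixels"];cv2.imwrite("pics/w14.png",im[:,:,::-1])
s=manip.read_camera("scene");cv2.imwrite("pics/s14.png",cv2.resize(s["pixels"][200:360,110:330,::-1],None,fx=3.5,fy=3.5,interpolation=cv2.INTER_CUBIC))
hsv=cv2.cvtColor(im,cv2.COLOR_RGB2HSV)
hue=dict(blue=(105,130),green=(50,80),yellow=(22,32),red=(0,6))
for c,(a,b) in hue.items():
    m=cv2.inRange(hsv,(a,160,50),(b,255,255))
    if c=="red": m|=cv2.inRange(hsv,(174,160,50),(180,255,255))
    m=cv2.morphologyEx(m,cv2.MORPH_CLOSE,np.ones((9,5)))
    n,l,st,ce=cv2.connectedComponentsWithStats(m)
    for i in range(1,n):
        if st[i,4]<600: continue
        yy,xx=np.nonzero(l==i);pts=np.column_stack([xx,yy]).astype(np.float32)
        v=cv2.fitLine(pts,cv2.DIST_L2,0,.01,.01).ravel();u=v[:2];t=(pts-v[2:])@u
        print(c,[np.round(1000*inrest(DARK,unproj(W,v[2:]+u*np.percentile(t,q),.043))[:2],1) for q in(.5,99.5)])
E
```

```text
[ 0.42700712 -0.22137888  0.39998456] [-0.057   0.0015  0.4   ] 77.55676252045026 [ 0.005  0.012 -0.009  0.    -0.001 -0.   ] 28.65
blue [array([-49.8, -89.3]), array([ 50.4, -90.7])]
green [array([-50.2, -29.4]), array([ 50.4, -30. ])]
yellow [array([52.5, 30.1]), array([-51.2,  30.5])]
red [array([49.9, 91.3]), array([-51.5,  90. ])]
```

View pics/w14.png

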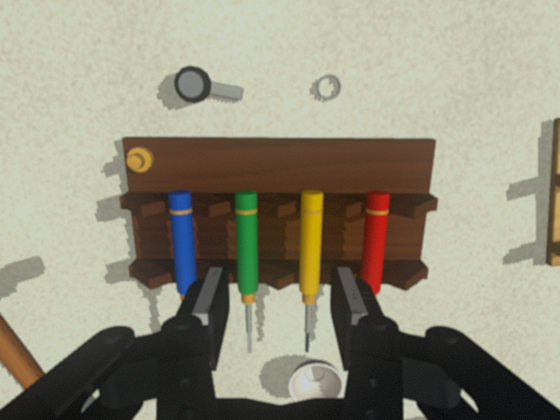

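View pics/s14.png

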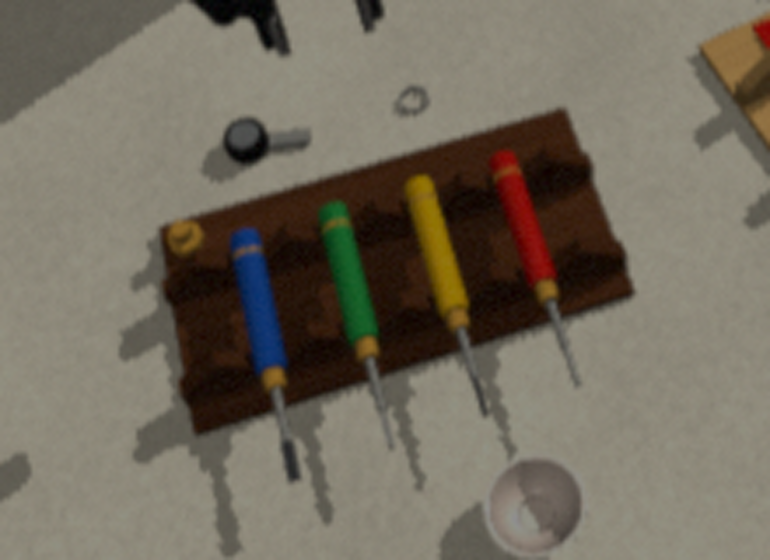

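All four handles span about -50 to +50 mm in the rest's x at the slot centres. The order from the knob is blue, green, yellow, red, and the gripper is clear.

```bash
python3 -c "
from cell import manip
print(manip.sign_off())"
```

```text
the job is handed in; nothing more can be done
None
```

All four tools are on the dark rest, and I handed the job in at about 29 s of the 102 s allowed. Counted from the brass knob they run blue, green, yellow, red, the same order as on the pale rest. The pink-handled look-alike on the bench was left alone.

- **Last check:** the final wrist and scene pictures, taken about 1 s after the last release, show each tool seated across both bars with its handle towards the robot. Each handle runs from about -51 to +52 mm along the rest's x. All lie within about 1.5 mm of their slot lines, and the gripper is well clear.
- **Centring:** on the pale rest the blue, green and yellow tools lay 3 to 5 mm forward of centre. I placed them centred on the dark rest and did not copy that offset.
- **Forces:** the largest force I read was about 10 N, as the green tool was lowered into its slot.
- **Camera disagreement:** the scene camera put the dark rest about 4 mm further from the robot than the top and wrist cameras did. I used the top and wrist values, and the final measurements agree with them.

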